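# Return the drill-bit case to the middle of its spring-loaded bench rack

## Task

Put the orange drill-bit case back into the bench rack, standing upright between the blue and the green case, and push it down until it stands on the rack's floor like the others. The row is held tight by a spring-loaded plate at one end, so work the case's lower edge in between those two and ease them apart towards the spring plate, gently: the plastic cracks if anything is forced, and the other cases must stay standing in the rack. Leave the other things on the bench where they are.

Things in the scene. Friction and masses are not known exactly. Their poses are not given: they have to be found in the camera images.
- orange_case: The loose case: orange moulded plastic drill-bit case, black catch on one end, standing upright on the bench to the left of the rack. 70 mm wide (x), 20 mm thick (y), 80 mm tall (z); origin at the centre of its underside. Long lower edges rounded to 3 mm radius, long upper edges to 4 mm. 0.07 to 0.14 kg, rigid and smooth; take it across its 20 mm thickness near its top.
- blue_case: Dark blue case, next to the green one in the middle of the row at the start; either of the two may be nearer to the fixed end. Pushed aside at its top, the case on the sprung side slides or leans back with the plate and comes upright again as the orange case goes down beside it; the one on the fixed side can only tip into the gap. Same size, shape and axes as the orange case.
- green_case: Dark green case, next to the blue one in the middle of the row. Same size, shape and axes as the orange case.
- grey_case: Grey case at one end of the row (either end). Same size, shape and axes as the orange case.
- red_case: Dark red case at the other end of the row. Same size, shape and axes as the orange case.
- rack: Grey sheet-steel rack on levelling feet, fast to the bench; origin under its base plate, 4 to 10 mm above the bench, y along the row. The fixed end plate's inner face is at y = -60 mm (80 mm high). From there the four cases stand face to face at the start, centred at y = -50, -30, -10, +10 mm, x = 0: blue and green touch at y = -20 mm. Lips 26 mm high at x = -41 and +41 mm.
- rack_floor (a point): Point on the rack's floor, 6 mm straight above the rack's origin, axes as the rack's. Seated cases have their undersides at this height and their tops 80 mm above it. To work the tipped orange case's lower edge in between two touching tops takes about 10 to 15 N downwards while moving it towards the sprung end against about 5 N; pressing it down between the parted cases takes under 5 N.
- end_plate (a joint): Aluminium end plate (70 mm wide, 82 mm high), sprung against the row's +y end. Value in m: 0 with four cases, grows as it is pushed back along the rack's +y, 0.020 with five, hard stop at 0.036. The spring presses with 3.2 N at 0, 0.05 N more per mm. Only this end gives way. Behind it: spring barrel and pull knob, y = +71 to +133 mm, to 57 mm high.
- tape_measure: Yellow and black tape measure lying on the bench, 76 x 79 x 33 mm, origin at the centre of its underside. Not part of the job.
- paint_marker: Red and white paint marker lying on the bench, 132 mm long, 18 mm thick, origin at the centre of its underside. Not part of the job.
Mind the look-alikes: they are no part of the job. Of the things that look like the green_case, the larger one is meant.

How it is judged:
By the outcome, as a careful person would: the job done as asked, in the order asked, and still so for the second after the job is handed in, with the robot touching nothing.
It also fails if it takes over 72 s, if anything falls off the work surface, if the arm or the gripper's body presses on something with over 40 N, if the wrist force passes 120 N, or if a joint passes its speed limit or range.

## Robot

A 7-joint arm with a two-finger parallel gripper is mounted at the origin on a cart in front of the work surface, level with it; the furniture and walls round the work are solid. World frame = base frame: x ahead of the robot, y to its left, z up, the work surface at z = 0. Lengths are in m, angles in rad, forces in N, time in s.
With the tool pointing down it reaches from about 0.35 to 0.9 m from the base axis. Payload 19.9 kg.
Tool frame: the origin (TCP) lies on the centre line of the jaws, within the pads' length; the fingertips stand 14 mm ahead of it and the grasp point (between the pads) lies 5 mm behind it (env.nose_length is the z of the fingertips in the tool frame, in m); z points along the fingers, y is the direction in which the jaws open and shut (so a half turn about z gives the same grasp; the last joint's range is limited). The gripper opens to 94 mm and grips with 3 to 60 N. Pads are 16 mm wide; open, the fingers measure 119 mm over their backs; the gripper's body (75 mm by 177 mm) begins 78 mm behind the grasp point.
Start: joints at [-1.206, 0.417, -0.01, 1.614, 0.005, 1.111, -0.053], TCP at [0.247, 0.574, 0.219] pointing down, gripper open.
Joint ranges: [-2.81, 2.81], [-0.39, 2.02], [-1.27, 1.25], [0.06, 2.57], [-1.19, 4.33], [0.19, 2], [-2.82, 2.82]. Speed limits (rad/s): [1.89, 1.89, 2.39, 2.39, 3.01, 3.01, 3.01].

## Interface

Orientations are given as a 3x3 rotation matrix whose columns are the frame's x, y, z axes.
In Python, from bench import sensors, optics, job, env gives the robot as it stands.
- The arm moves only by the tool jog_arm, never from a script. Its argument "series" is one flat list of numbers, 4 for each row, row after row: the shift along the tool's x, y, z in mm, then the turn about the tool's z in rad. A call has 1 to 12 rows; each row is the pose to reach, as a shift and turn from the pose commanded when the call began, along the tool's axes at that moment; what a row does not reach only later rows make up. A row lasts 1/10 s, in which the tool goes at most 50 mm and 8.59 degrees, less where a joint would pass 70% of its speed; a pose out of reach is approached as far as the arm can. A call with a gripper value outside its range is refused whole. "hand" is the opening, from 0 (shut) to 1 (fully open), set as the call begins (left out, the last holds). The fingers move at their own pace and stop on an object; "newtons" is the grip in N (left out, the last holds). Time passes only in rows, so rows that repeat a pose let the fingers close. It gives the time, the measured TCP pose, the force and the opening at its end, in the units of the state.
- sensors.read_state(): the state, without advancing time (a new reading comes with each control period).
- optics.read_camera(name): name is "side" or "top" or "wrist"; returns a dict with "image" (420x560x3 uint8, blue, green, red), "range_z" (420x560 float32, m along the optical axis (not along the pixel's ray), 0 where there is no reading), "fov_y" (degrees; the focal length in pixels is half the picture's height over the tangent of half this angle, whatever the lens; pixels are square), "cx", "cy" (the principal point, pixels), "cam_to_world" (4x4, takes a point from camera to world coordinates); the wrist camera has in their place "hand_eye" (4x4, takes a point from camera to tool coordinates, whose origin is the TCP and whose axes are the flange's). Camera axes: x right, y up, looking along -z (the intrinsics and any distortion apply to the point x, -y, -z); pixel columns grow to the right and rows downward; lengths in m; the calibration is good to about 2 mm. A picture is of the moment at which its call begins: read the wrist's pose just before it.
- job.close_job(): hands the job in, once; it reports no verdict.
The state is a dict: "clock": time; "joint_pos": joint angles; "joint_velocities": joint speeds; "tau": joint torques, N m; "tcp_pos": TCP position; "tool_rot": TCP orientation; "force": force on the tool from outside, world axes, zero at the start; "torque": the same for the moment, N m; "grip_width": opening from 0.0 (shut) to 1.0 (fully open).
Only numpy, scipy, OpenCV 4.12 (cv2) and the standard library are available. Lean on these libraries where they do the work, as an engineer would, in place of code of your own. Each camera call takes 0.05 s, during which the arm holds its last target. There are 200 camera calls.

## Working session

There is one attempt and no reset: what is moved stays moved. The work goes in short steps, Python scripts to look and compute and a tool call to move; the robot and the scene stay as the last step left them, time stands still between calls to the robot, and variables do not carry over. Pictures are saved under pics/ and viewed, about 8 in all and at most 12, crops included, and the job is handed in when it is done.

Besides the shell and the picture viewer there is one more tool, called after "Call:" as name(argument=value, ...) on one line, values as JSON. jog_arm: Moves the arm, as the interface text tells. Its arguments: {"type":"object","properties":{"series":{"type":"array"},"hand":{"type":"number"},"newtons":{"type":"number"}},"required":["series"]}

```bash
mkdir -p pics; ls; cat > h.py <<'E'
import numpy as np, cv2
from bench import sensors, optics, job, env
def grab(n):
    s=sensors.read_state(); c=optics.read_camera(n)
    if 'cam_to_world' in c: T=np.array(c['cam_to_world'])
    else:
        W=np.eye(4); W[:3,:3]=s['tool_rot']; W[:3,3]=s['tcp_pos']; T=W@np.array(c['hand_eye'])
    f=210/np.tan(np.radians(c['fov_y'])/2)
    return c,T,f
def pts(c,T,f):
    z=c['range_z']; v,u=np.mgrid[:420,:560]
    P=np.stack([(u-c['cx'])/f*z,-(v-c['cy'])/f*z,-z],-1)
    return P@T[:3,:3].T+T[:3,3]
def ray(c,T,f,u,v,h):
    d=T[:3,:3]@np.array([(u-c['cx'])/f,-(v-c['cy'])/f,-1]); o=T[:3,3]
    return o+d*(h-o[2])/d[2]
E
python3 - <<'E'
from h import *
for n in ['top','side']:
    c,T,f=grab(n); cv2.imwrite(f'pics/{n}0.png',c['image']); print(n,{k:v for k,v in c.items() if k not in('image','range_z')},f)
    np.savez(f'{n}0.npz',P=pts(c,T,f),im=c['image'],z=c['range_z'])
s=sensors.read_state(); print(s); print(env.nose_length)
E
```

```text
pics
top {'fov_y': 52.24945582334182, 'cx': 286.4579397248214, 'cy': 210.23866814583027, 'cam_to_world': array([[-0.00248895,  0.99691714, -0.07842207,  0.52324816],
       [-0.99998034, -0.00202989,  0.00593281,  0.17143628],
       [ 0.00575533,  0.0784353 ,  0.99690259,  0.87849771],
       [ 0.        ,  0.        ,  0.        ,  1.        ]])} 428.1954725365135
side {'fov_y': 50.71430928856144, 'cx': 274.76716167738806, 'cy': 212.20703901572335, 'cam_to_world': array([[ 0.87165438,  0.30528193, -0.38343394,  0.21172047],
       [-0.49008931,  0.55179626, -0.67478393, -0.41718826],
       [ 0.00557807,  0.77609524,  0.63059104,  0.62134739],
       [ 0.        ,  0.        ,  0.        ,  1.        ]])} 443.1138460903747
{'clock': 0.1, 'joint_pos': array([-1.20544304,  0.41789363, -0.01026991,  1.61410484,  0.00470901,
        1.11069125, -0.05300201]), 'joint_velocities': array([ 6.49721569e-04, -1.01331774e-03, -3.44870119e-05, -1.23565078e-03,
        9.45392811e-04, -2.63239982e-04, -1.15452418e-03]), 'tau': array([ 3.36856268e-03, -8.52564454e+01,  6.40548225e-01, -4.26690996e+01,
       -4.88104241e-02,  1.62114826e-02,  4.55869190e-05]), 'tcp_pos': array([0.24722972, 0.57367727, 0.21890472]), 'tool_rot': array([[-9.18362569e-01,  3.95739923e-01, -3.25735650e-04],
       [ 3.95740042e-01,  9.18362004e-01, -1.02374399e-03],
       [-1.05993122e-04, -1.06907480e-03, -9.99999423e-01]]), 'force': array([-0.70945983, -0.44923706,  0.43067794]), 'torque': array([ 0.02385227, -0.0244585 ,  0.0145342 ]), 'grip_width': 1.0001990302529054}
0.014
```

View pics/top0.png

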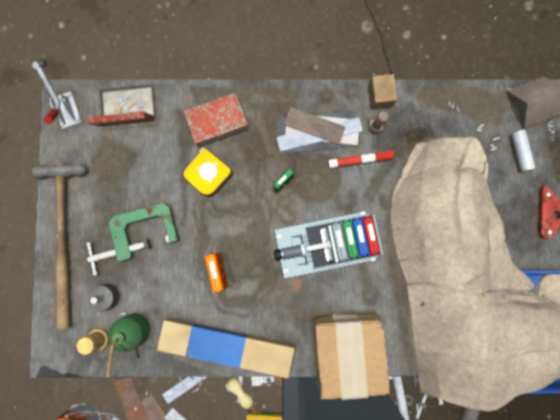

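View pics/side0.png

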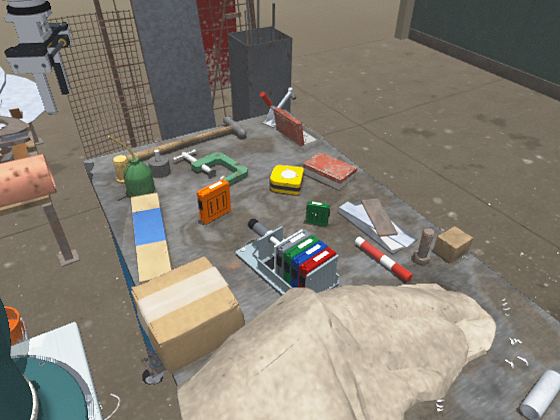

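Top view: the orange case is at (215,272). The rack row from the knob (282,254) runs plate, grey (340), green (350), blue (361), red (372,235), with the fixed end on the right. 
Candidates:
- Orange: only the case at (215,272).
- Green: the row case (350,240), against the small look-alike box (284,180) and the clamp (145,230). The row case is the larger box.

Next I'll measure from the depth of both views.

```bash
cat > m.py <<'E'
from h import *
t=np.load('top0.npz'); s=np.load('side0.npz')
rng={'orange':[(4,17)],'red':[(0,3),(172,180)],'blue':[(108,130)],'green':[(50,85)]}
def mask(im,n):
    h=cv2.cvtColor(im,cv2.COLOR_BGR2HSV); m=np.zeros(im.shape[:2],bool)
    for a,b in rng[n]: m|=(h[...,0]>=a)&(h[...,0]<=b)&(h[...,1]>110)&(h[...,2]>50)
    return m
roi={'top':{'orange':(195,245,235,300),'row':(310,205,385,275)},'side':{'orange':(190,170,240,230),'row':(265,220,345,300)}}
for nm,d in(('top',t),('side',s)):
    for n in rng:
        a,b,c,e=roi[nm]['orange' if n=='orange' else 'row']
        m=mask(d['im'],n); k=np.zeros_like(m); k[b:e,a:c]=1; m&=k&(d['z']>0)
        P=d['P'][m]; 
        top=P[P[:,2]>np.percentile(P[:,2],97)-.008]
        r=cv2.minAreaRect((top[:,:2]*1000).astype(np.float32))
        print(nm,n,m.sum(),'z',np.percentile(P[:,2],[2,50,97]).round(4),'rect',np.round(r[0],1),np.round(r[1],1),round(r[2],1),'px',np.argwhere(m).mean(0)[::-1].round(0))
# bench height near
for nm,d in(('top',t),('side',s)):
    P=d['P']; q=(abs(P[...,0]-.38)<.15)&(abs(P[...,1]-.27)<.03)&(abs(P[...,2])<.02); print('bench',nm,np.median(P[q][:,2]))
a=cv2.resize(t['im'][205:300,190:390],None,fx=4,fy=4,interpolation=cv2.INTER_CUBIC); cv2.imwrite('pics/crop.png',a)
E
python3 m.py
```

```text
top orange 496 z [-0.0018  0.0728  0.0815] rect [470.3 302. ] [69.8 20.3] 13.4 px [217. 272.]
top red 256 z [0.0859 0.0902 0.0929] rect [538.4  10.8] [69.6 17.5] 11.2 px [371. 237.]
top blue 249 z [0.0752 0.09   0.0926] rect [536.3  30. ] [69.3 17.8] 11.4 px [361. 238.]
top green 233 z [0.0858 0.0898 0.0923] rect [532.   49.9] [69.4 17.9] 11.3 px [350. 241.]
side orange 1017 z [-0.0008  0.0449  0.0789] rect [469.8 300.4] [70.6 20.3] 12.6 px [214. 201.]
side red 368 z [0.0371 0.0885 0.091 ] rect [537.9   8.6] [69.9 19.2] 11.2 px [315. 262.]
side blue 313 z [0.0274 0.0887 0.0911] rect [536.1  29.8] [71.7 18. ] 11.5 px [304. 259.]
side green 437 z [0.0029 0.0863 0.0907] rect [531.9  50.3] [72.2 20.6] 12.6 px [301. 247.]
bench top -0.0006557011503046106
bench side -0.0018035291297622824
```

View pics/crop.png

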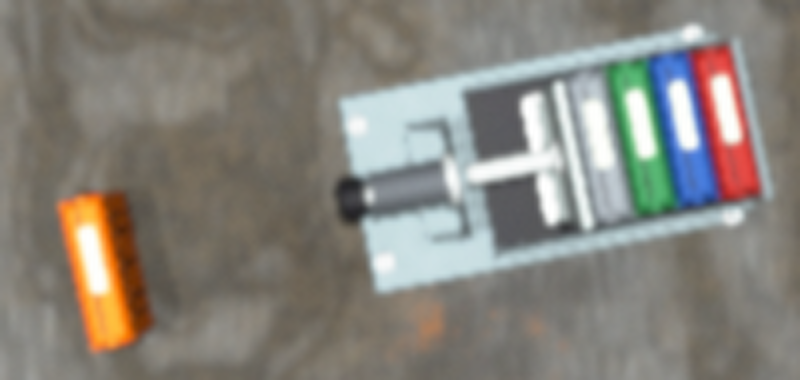

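The case on the bench is centred at (0.470, 0.301) with its top at z 0.080, which fits the 80 mm height. The row is yawed about 11.3°, the blue/green joint is at about (0.534, 0.040) and the tops are at z 0.0915.

The moves can't tilt the tool. So I'll grip the case across its 70 mm width, where it can pivot between the pads about its own x axis. I'll tip it against the bench with a light grip, then tighten.

Call:
jog_arm(series=[-31, -16, 0, 0.094, -63, -32, 0, 0.188, -94, -49, 0, 0.282, -125, -65, 0, 0.376, -157, -81, 0, 0.47, -188, -97, 0, 0.564, -219, -114, 0, 0.658, -250, -130, 0, 0.752, -282, -146, 0, 0.846, -313, -162, 0, 0.937, -313, -162, 0, 0.937, -313, -162, 0, 0.937], hand=1, newtons=4)

```text
clock: 1.3
tcp_pos: [0.4707, 0.301, 0.2192]
tool_rot: [[-0.225, 0.974, -0.0], [0.974, 0.225, -0.0], [-0.0, -0.0, -1.0]]
force: [-0.4, 0.6, -0.9]
grip_width: 1.0
```

```bash
python3 - <<'E'
from h import *
c,T,f=grab('wrist'); cv2.imwrite('pics/w1.png',c['image']); P=pts(c,T,f)
h=cv2.cvtColor(c['image'],cv2.COLOR_BGR2HSV); m=(h[...,0]>3)&(h[...,0]<18)&(h[...,1]>120)&(h[...,2]>60)&(c['range_z']>0)&(abs(P[...,2]-.06)<.06)&(abs(P[...,1]-.3)<.08)
Q=P[m]; print(m.sum(),np.percentile(Q[:,2],[2,50,97]))
top=Q[Q[:,2]>np.percentile(Q[:,2],97)-.008]; print(cv2.minAreaRect((top[:,:2]*1000).astype(np.float32)))
s=sensors.read_state(); print(s['tcp_pos'],s['tool_rot'],s['force'],s['joint_pos'])
E
```

```text
4131 [0.01294681 0.03100039 0.08027673]
((468.5155334472656, 300.9710693359375), (69.80906677246094, 20.41718864440918), 13.411002159118652)
[0.47014305 0.30184892 0.21920999] [[-2.26370422e-01  9.74041135e-01 -5.46877071e-04]
 [ 9.74041289e-01  2.26370386e-01 -1.27965660e-04]
 [-8.47042785e-07 -5.61648487e-04 -9.99999842e-01]] [-0.2763562   0.01177803  0.37985066] [-0.86830717  0.30702363  0.29626573  1.7900352  -0.10154968  1.0598691
 -0.30696749]
```

View pics/w1.png

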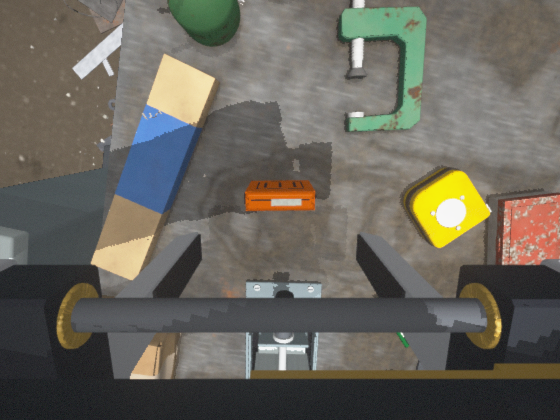

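The wrist view shows the case at (280,195), centred between the fingers. Descending to grip.

Call:
jog_arm(series=[0, -1, 30, 0.008, 0, -1, 65, 0.008, 0, -1, 100, 0.008, 0, -1, 130, 0.008, 0, -1, 150, 0.008, 0, -1, 160, 0.008, 0, -1, 162, 0.008, 0, -1, 162, 0.008], hand=1)

```text
clock: 2.15
tcp_pos: [0.4697, 0.3017, 0.058]
tool_rot: [[-0.218, 0.976, 0.0], [0.976, 0.218, 0.0], [0.0, 0.0, -1.0]]
force: [-0.3, -0.9, 0.0]
grip_width: 1.0
```

Call:
jog_arm(series=[0, 0, 0, 0, 0, 0, 0, 0, 0, 0, 0, 0, 0, 0, 0, 0, 0, 0, 0, 0, 0, 0, 0, 0, 0, 0, 0, 0, 0, 0, 0, 0], hand=0.7, newtons=4)

```text
clock: 2.95
tcp_pos: [0.4698, 0.3012, 0.0575]
tool_rot: [[-0.217, 0.976, 0.0], [0.976, 0.217, 0.0], [0.0, 0.0, -1.0]]
force: [0.7, -0.0, 2.9]
grip_width: 0.743
```

Call:
jog_arm(series=[2, 0, 0, 0, 4, 0, 0, 0, 6, 0, 0, 0, 8, 0, 0, 0, 10, 0, 0, 0, 12, 0, 0, 0, 14, 0, 0, 0, 16, 0, 0, 0, 18, 0, 0, 0, 19, 0, 0, 0, 19, 0, 0, 0], hand=0, newtons=4)

```text
clock: 4.05
tcp_pos: [0.4655, 0.3198, 0.0574]
tool_rot: [[-0.217, 0.976, -0.0], [0.976, 0.217, -0.0], [-0.0, -0.0, -1.0]]
force: [0.6, 0.1, -1.7]
grip_width: 0.747
```

```bash
cat > tilt.py <<'E'
from h import *
import sys
n=sys.argv[1]
c,T,f=grab('side'); P=pts(c,T,f); s=sensors.read_state()
h=cv2.cvtColor(c['image'],cv2.COLOR_BGR2HSV); m=(h[...,0]>3)&(h[...,0]<18)&(h[...,1]>150)&(h[...,2]>60)&(c['range_z']>0)&(np.linalg.norm(P-s['tcp_pos'],axis=-1)<.08)
R=s['tool_rot']; L=(P[m]-s['tcp_pos'])@R  # tool coords
print(m.sum(), 'tool-frame extents mm',(np.percentile(L,[1,99],axis=0)*1000).round(1).tolist())
# -x face (towards rack's fixed end): fit x=a+b z on visible points
for lo in range(-20,70,10):
    k=(L[:,2]*1000>lo)&(L[:,2]*1000<lo+10)
    if k.sum()>5: print(lo+5,'xmin..max',(np.percentile(L[k,0],[5,50,95])*1000).round(1),k.sum())
u,v=[],[]
q=np.argwhere(m).mean(0).astype(int); y0=max(0,q[0]-75);x0=max(0,q[1]-100)
cv2.imwrite(f'pics/{n}.png',cv2.resize(c['image'][y0:y0+150,x0:x0+200],None,fx=4,fy=4,interpolation=cv2.INTER_CUBIC)); print(s['force'],s['tcp_pos'],s['clock'],s['grip_width'])
E
python3 tilt.py t1
```

```text
966 tool-frame extents mm [[-15.2, -37.4, -22.9], [6.8, 32.7, 55.1]]
-15 xmin..max [-10.4  -8.3  -4.7] 124
-5 xmin..max [-11.4  -9.2  -6.8] 121
5 xmin..max [-12.2  -9.9  -7.9] 108
15 xmin..max [-12.8 -10.8  -8.4] 103
25 xmin..max [-13.6 -11.2  -4.9] 109
35 xmin..max [-14.7 -12.2  -0.3] 122
45 xmin..max [-15.1 -12.8  -1.4] 118
55 xmin..max [-15.  -13.1  -2.9] 63
[ 0.24980045 -0.73765146 -0.91419443] [0.46550861 0.31967402 0.05743004] 4.1 0.7451078630214226
```

View pics/t1.png

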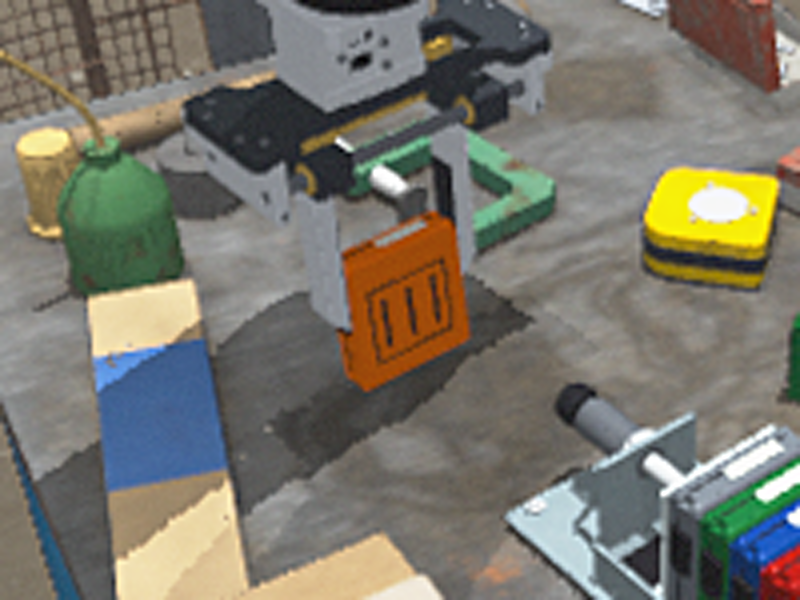

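Most of that sideways motion was sliding: the lean is only about 4°. I need a stop for the lower edge. The top of the rack's fixed end plate faces away from the sprung end, so it can act as one if the cloth beside it leaves room.

```bash
python3 - <<'E'
from h import *
a=np.radians(11.3); ex=np.array([np.cos(a),np.sin(a)]); ey=np.array([-np.sin(a),np.cos(a)]); V=np.array([.5341,.040])
for nm in('top','side'):
    P=np.load(nm+'0.npz')['P']; d=P[...,:2]-V; X=d@ex; Y=d@ey-.020
    for x0,x1 in((-.1,-.05),(-.035,.035),(.05,.1)):
        o=[]
        for y in range(-200,150,10):
            k=(X>x0)&(X<x1)&(Y*1000>=y)&(Y*1000<y+10)&(P[...,2]<.5)
            if k.sum()>3: o.append((y+5,int(1000*np.percentile(P[k][:,2],95))))
        print(nm,x0,o)
    k=(abs(X)<.03)&(Y<-.052)&(Y>-.075)
    print((np.stack([Y[k],P[k][:,2]],1)*1000).round(0)[np.argsort(Y[k])][::4].tolist())
E
```

```text
top -0.1 [(-195, 144), (-185, 148), (-175, 152), (-165, 154), (-155, 152), (-145, 147), (-135, 139), (-125, 135), (-115, 137), (-105, 127), (-95, 122), (-85, 3), (-75, 2), (-65, 2), (-55, 4), (-45, 2), (-35, 5), (-25, 4), (-15, 2), (-5, 2), (5, 2), (15, 2), (25, 3), (35, 2), (45, 2), (55, 2), (65, 2), (75, 3), (85, 4), (95, 3), (105, 2), (115, 2), (125, 2), (135, 1), (145, 1)]
top -0.035 [(-195, 122), (-185, 128), (-175, 130), (-165, 130), (-155, 126), (-145, 121), (-135, 116), (-125, 103), (-115, 90), (-105, 77), (-95, 66), (-85, 2), (-65, 86), (-55, 92), (-45, 92), (-35, 92), (-25, 92), (-15, 92), (-5, 92), (5, 91), (15, 92), (25, 87), (35, 54), (45, 55), (55, 55), (65, 54), (75, 65), (85, 61), (95, 61), (105, 61), (115, 60), (125, 61), (135, 58), (145, 1)]
top 0.05 [(-195, 88), (-185, 84), (-175, 80), (-165, 77), (-155, 70), (-145, 59), (-135, 50), (-125, 38), (-115, 28), (-105, 2), (-95, 1), (-85, 1), (-75, 1), (-65, 1), (-55, 1), (-45, 2), (-35, 1), (-25, 1), (-15, 1), (-5, 1), (5, 1), (15, 1), (25, 1), (35, 1), (45, 1), (55, 1), (65, 1), (75, 1), (85, 1), (95, 2), (105, 1), (11
[... 4016 characters left out ...]
.0, 85.0], [-60.0, 84.0], [-60.0, 88.0], [-60.0, 86.0], [-60.0, 84.0], [-60.0, 83.0], [-59.0, 85.0], [-59.0, 83.0], [-59.0, 86.0], [-59.0, 87.0], [-59.0, 81.0], [-59.0, 88.0], [-59.0, 81.0], [-59.0, 81.0], [-59.0, 88.0], [-59.0, 89.0], [-59.0, 90.0], [-58.0, 83.0], [-58.0, 86.0], [-58.0, 86.0], [-58.0, 88.0], [-58.0, 88.0], [-57.0, 90.0], [-57.0, 88.0], [-57.0, 88.0], [-57.0, 90.0], [-57.0, 91.0], [-56.0, 90.0], [-56.0, 90.0], [-56.0, 90.0], [-56.0, 89.0], [-56.0, 87.0], [-56.0, 90.0], [-55.0, 90.0], [-55.0, 90.0], [-55.0, 91.0], [-55.0, 91.0], [-54.0, 91.0], [-54.0, 90.0], [-54.0, 89.0], [-54.0, 90.0], [-53.0, 92.0], [-53.0, 89.0], [-53.0, 90.0], [-52.0, 90.0], [-52.0, 90.0], [-52.0, 86.0]]
```

Call:
jog_arm(series=[0, 0, 0, 0, 0, 0, 0, 0, 0, 0, -10, 0, 0, 0, -30, 0, 0, 0, -60, 0, -5, 0, -90, 0, -15, 0, -110, 0.01, -35, 1, -122, 0.02, -60, 1, -124, 0.02, -85, 1, -124, 0.02, -110, 2, -124, 0.02, -135, 2, -124, 0.02], hand=0, newtons=15)

```text
clock: 5.3
tcp_pos: [0.4969, 0.1861, 0.1815]
tool_rot: [[-0.197, 0.98, -0.0], [0.98, 0.197, -0.0], [-0.0, -0.0, -1.0]]
force: [-0.3, -0.1, -1.4]
grip_width: 0.745
```

Call:
jog_arm(series=[-25, 0, 0, 0, -50, 0, 0, 0, -75, 1, 0, 0, -100, 1, 0, 0, -125, 2, 0, 0, -150, 2, 0, 0, -175, 3, 0, 0, -195, 3, 0, 0, -207, 4, 0, 0, -212, 4, 0, 0, -213, 4, 0, 0, -213, 4, 0, 0])

```text
clock: 6.5
tcp_pos: [0.5427, -0.019, 0.1814]
tool_rot: [[-0.198, 0.98, -0.0], [0.98, 0.198, 0.0], [0.0, -0.0, -1.0]]
force: [-0.1, 0.4, -1.3]
grip_width: 0.744
```

```bash
cat > rk.py <<'E'
from h import *
a=np.radians(11.3); ex=np.array([np.cos(a),np.sin(a)]); ey=np.array([-np.sin(a),np.cos(a)]); V=np.array([.5341,.040])
s=sensors.read_state(); d=s['tcp_pos'][:2]-V; R=s['tool_rot']
print('rack X,Y mm',(d@ex*1000).round(1),((d@ey)*1000-20).round(1),'z',s['tcp_pos'][2].round(4),'yaw',np.degrees(np.arctan2(R[1,1],R[0,1])).round(2),'F',s['force'].round(1),'q7',s['joint_pos'][6].round(2),'w',s['grip_width'])
E
python3 rk.py; python3 tilt.py t2
```

```text
rack X,Y mm -3.1 -79.6 z 0.1814 yaw 11.44 F [-0.1  0.4 -1.3] q7 0.33 w 0.743868014518491
1477 tool-frame extents mm [[-14.0, -37.2, -23.4], [7.6, 33.2, 53.1]]
-15 xmin..max [-9.7 -8.6 -7.4] 174
-5 xmin..max [-10.6  -9.5  -8.5] 167
5 xmin..max [-11.5 -10.3  -9.3] 152
15 xmin..max [-12.2 -11.1  -9.4] 156
25 xmin..max [-12.9 -11.6   1.2] 170
35 xmin..max [-13.5 -12.4   1.5] 178
45 xmin..max [-14.  -12.9   1.9] 188
55 xmin..max [-14.1 -13.1   2.3] 64
[ 0.56901939  0.32978718 -1.34042206] [ 0.54270652 -0.01882892  0.1814088 ] 6.55 0.7448298983184429
```

Call:
jog_arm(series=[0, 3, 10, 0, 0, 3, 22, 0, 0, 3, 36, 0, 0, 3, 46, 0, 0, 3, 51, 0, 0, 3, 52, 0, 0, 3, 52, 0], newtons=6)

```text
clock: 7.25
tcp_pos: [0.5459, -0.0192, 0.1295]
tool_rot: [[-0.198, 0.98, 0.0], [0.98, 0.198, -0.0], [-0.0, 0.0, -1.0]]
force: [-0.7, -0.4, -1.1]
grip_width: 0.743
```

Call:
jog_arm(series=[3, 0, 0, 0, 6, 0, 0, 0, 8, 0, 0, 0, 10, 0, 0, 0, 12, 0, 0, 0, 14, 0, 0, 0, 16, 0, 0, 0, 18, 0, 0, 0, 20, 0, 0, 0, 21, 0, 0, 0, 21, 0, 0, 0])

```text
clock: 8.35
tcp_pos: [0.5416, 0.0017, 0.1295]
tool_rot: [[-0.198, 0.98, -0.0], [0.98, 0.198, 0.0], [0.0, -0.0, -1.0]]
force: [0.1, -0.2, -1.2]
grip_width: 0.744
```

```bash
python3 rk.py; python3 tilt.py t3
```

```text
rack X,Y mm -0.1 -59.0 z 0.1295 yaw 11.42 F [ 0.1 -0.2 -1.2] q7 0.33 w 0.7439270419256944
1523 tool-frame extents mm [[-27.1, -37.0, -23.4], [8.4, 33.2, 50.1]]
-15 xmin..max [-10.2  -8.3   8.6] 203
-5 xmin..max [-13.5 -11.4  -9.3] 192
5 xmin..max [-16.3 -14.4 -12.2] 178
15 xmin..max [-19.3 -17.3 -13.6] 172
25 xmin..max [-22.2 -19.9  -8.3] 189
35 xmin..max [-24.7 -22.6  -6.6] 205
45 xmin..max [-27.2 -25.3 -10.8] 197
55 xmin..max [-27.3 -26.3  -9.5] 16
[ 0.84414903 -0.12436775 -1.55877322] [0.54155338 0.00166325 0.12942589] 8.4 0.7443924550419294
```

View pics/t3.png

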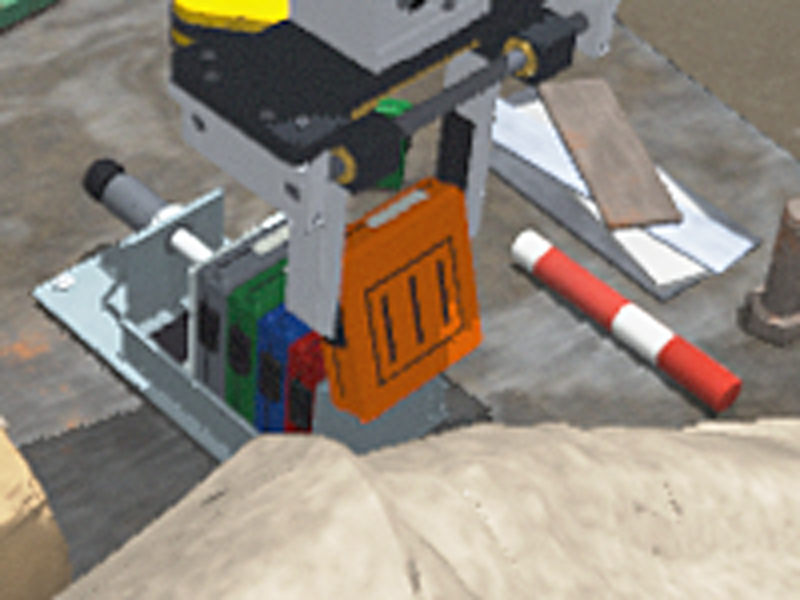

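The side view shows the orange case leaning its top about 16° towards the sprung end, with its lower edge just past the fixed plate. Next I tighten the grip, lift, and bring the lower edge over the blue/green joint, slightly on blue's side.

Call:
jog_arm(series=[0, 0, 0, 0, 0, 0, -8, 0, 0, 0, -22, 0, 0, 0, -34, 0, 4, 0, -36, 0, 12, 0, -36, 0, 22, 0, -36, 0, 32, 0, -36, 0, 42, 0, -36, 0, 46, 0, -36, 0, 46, 0, -36, 0, 46, 0, -36, 0], newtons=40)

```text
clock: 9.6
tcp_pos: [0.5326, 0.0463, 0.1654]
tool_rot: [[-0.198, 0.98, 0.0], [0.98, 0.198, -0.0], [-0.0, -0.0, -1.0]]
force: [-0.0, -0.8, -1.9]
grip_width: 0.744
```

```bash
python3 rk.py; python3 tilt.py t4; python3 - <<'E'
from h import *
a=np.radians(11.3); ex=np.array([np.cos(a),np.sin(a)]); ey=np.array([-np.sin(a),np.cos(a)]); V=np.array([.5341,.040])
c,T,f=grab('side'); P=pts(c,T,f); h=cv2.cvtColor(c['image'],cv2.COLOR_BGR2HSV)
for n,lo,hi in(('blue',108,130),('green',50,85)):
    m=(h[...,0]>=lo)&(h[...,0]<=hi)&(h[...,1]>110)&(h[...,2]>40)&(np.linalg.norm(P[...,:2]-V,axis=-1)<.06)&(P[...,2]<.1)
    Q=P[m]; print(n,m.sum(),'Y range',((Q[:,:2]-V)@ey*1000-20)[Q[:,2]>.084].round(1)[::10],Q[:,2].max())
E
```

```text
rack X,Y mm -0.2 -13.5 z 0.1654 yaw 11.39 F [-0.  -0.8 -1.9] q7 0.21 w 0.7436423702788026
1575 tool-frame extents mm [[-27.1, -37.3, -23.3], [6.6, 33.0, 50.1]]
-15 xmin..max [-10.2  -8.2   7.3] 228
-5 xmin..max [-13.2 -11.2  -9.1] 194
5 xmin..max [-16.  -14.2 -11.9] 185
15 xmin..max [-18.8 -16.9 -14.3] 178
25 xmin..max [-21.7 -19.7  -9.2] 196
35 xmin..max [-24.5 -22.6  -8.9] 216
45 xmin..max [-27.3 -25.1 -12.8] 208
55 xmin..max [-27.2 -26.3  -9.9] 21
[ 0.87401117  0.24891356 -2.05612678] [0.53260559 0.04615724 0.16546652] 9.65 0.7414664992411875
blue 302 Y range [-22.5 -27.6 -34.4 -37.3 -39.4 -36.3 -34.  -35.9 -31.4 -25.1 -36.6 -31.5
 -22.4 -33.8 -29.3 -38.1 -35.5 -37.2 -34.8 -33.6 -39.4] 0.09197764271486164
green 188 Y range [ -1.4  -5.5 -10.7  -8.3  -4.4 -18.5 -17.  -19.2] 0.09095298418611841
```

Call:
jog_arm(series=[0, 0, 5, 0, 0, 0, 10, 0, 0, 0, 13, 0, 0, 0, 14, 0, 0, 0, 15, 0, 0, 0, 16, 0, 0, 0, 16, 0])

```text
clock: 10.4
tcp_pos: [0.5325, 0.0466, 0.1494]
tool_rot: [[-0.198, 0.98, 0.0], [0.98, 0.198, -0.0], [-0.0, -0.0, -1.0]]
force: [-1.0, 0.3, -1.4]
grip_width: 0.743
```

Call:
jog_arm(series=[0, 0, 0.5, 0, 0, 0, 1, 0, 0, 0, 1.5, 0, 0, 0, 1.5, 0])

```text
clock: 10.8
tcp_pos: [0.5325, 0.0466, 0.1479]
tool_rot: [[-0.198, 0.98, -0.0], [0.98, 0.198, -0.0], [-0.0, -0.0, -1.0]]
force: [-0.3, -0.1, -0.9]
grip_width: 0.743
```

Call:
jog_arm(series=[0, 0, 0.5, 0, 0, 0, 1, 0, 0, 0, 1, 0])

```text
clock: 11.1
tcp_pos: [0.5329, 0.0466, 0.1474]
tool_rot: [[-0.198, 0.98, 0.001], [0.98, 0.198, 0.0], [-0.0, 0.001, -1.0]]
force: [-0.6, 0.5, 6.0]
grip_width: 0.74
```

Call:
jog_arm(series=[0, 0, 0.5, 0, 0, 0, 1, 0, 0, 0, 1, 0])

```text
clock: 11.4
tcp_pos: [0.5334, 0.0466, 0.1472]
tool_rot: [[-0.198, 0.98, 0.002], [0.98, 0.198, 0.0], [0.0, 0.002, -1.0]]
force: [-3.6, -0.5, 19.0]
grip_width: 0.743
```

Call:
jog_arm(series=[0, 0, -0.6, 0, 0.5, 0, -0.6, 0, 1, 0, -0.6, 0, 1.5, 0, -0.6, 0, 2, 0, -0.6, 0, 2, 0, -0.6, 0])

```text
clock: 12.0
tcp_pos: [0.5328, 0.0487, 0.1472]
tool_rot: [[-0.198, 0.98, 0.001], [0.98, 0.198, 0.0], [-0.0, 0.001, -1.0]]
force: [0.3, 0.2, 6.2]
grip_width: 0.742
```

Call:
jog_arm(series=[0.5, 0, 0, 0, 1, 0, 0.0, 0, 1.5, 0, 0.0, 0, 2, 0, 0.0, 0, 2, 0, 0, 0])

```text
clock: 12.5
tcp_pos: [0.5316, 0.0506, 0.1464]
tool_rot: [[-0.198, 0.98, -0.0], [0.98, 0.198, -0.0], [-0.0, -0.0, -1.0]]
force: [-1.4, 1.7, 0.6]
grip_width: 0.742
```

Call:
jog_arm(series=[0, 0, 0.5, 0, 0, 0, 1, 0, 0.5, 0, 1, 0, 1, 0, 1, 0, 1, 0, 1, 0])

```text
clock: 13.0
tcp_pos: [0.5318, 0.0514, 0.1459]
tool_rot: [[-0.198, 0.98, 0.001], [0.98, 0.198, -0.0], [-0.0, 0.001, -1.0]]
force: [-1.6, 0.6, 5.8]
grip_width: 0.742
```

Call:
jog_arm(series=[0.5, 0, 0.2, 0, 1, 0, 0.4, 0, 1.5, 0, 0.6, 0, 2, 0, 0.8, 0, 2, 0, 0.8, 0])

```text
clock: 13.5
tcp_pos: [0.5318, 0.0527, 0.1454]
tool_rot: [[-0.197, 0.98, 0.001], [0.98, 0.197, -0.001], [-0.001, 0.001, -1.0]]
force: [-0.4, -4.0, 9.9]
grip_width: 0.744
```

Call:
jog_arm(series=[0.5, 0, 0.1, 0, 1, 0, 0.2, 0, 1.5, 0, 0.3, 0, 2, 0, 0.4, 0, 2, 0, 0.4, 0])

```text
clock: 14.0
tcp_pos: [0.5314, 0.0546, 0.1448]
tool_rot: [[-0.197, 0.98, 0.001], [0.98, 0.197, -0.001], [-0.001, 0.001, -1.0]]
force: [0.7, -3.7, 6.7]
grip_width: 0.742
```

```bash
python3 rk.py; python3 tilt.py t5
```

```text
rack X,Y mm 0.2 -5.1 z 0.1448 yaw 11.37 F [ 0.7 -3.7  6.7] q7 0.2 w 0.7415318470595897
1528 tool-frame extents mm [[-30.0, -37.2, -23.7], [6.3, 32.8, 49.3]]
-15 xmin..max [-11.7  -9.2   2.8] 207
-5 xmin..max [-15.1 -12.6 -10.4] 193
5 xmin..max [-18.1 -15.8 -13.5] 172
15 xmin..max [-21.4 -18.9 -16.3] 185
25 xmin..max [-24.4 -22.1 -11. ] 189
35 xmin..max [-27.4 -25.1 -12.1] 213
45 xmin..max [-30.1 -28.2 -14.5] 191
55 xmin..max [-39.2 -17.7 -12.6] 11
[ 0.32089206 -3.39407711  6.91760339] [0.53134614 0.05462694 0.14479501] 14.05 0.7422202178442202
```

View pics/t5.png

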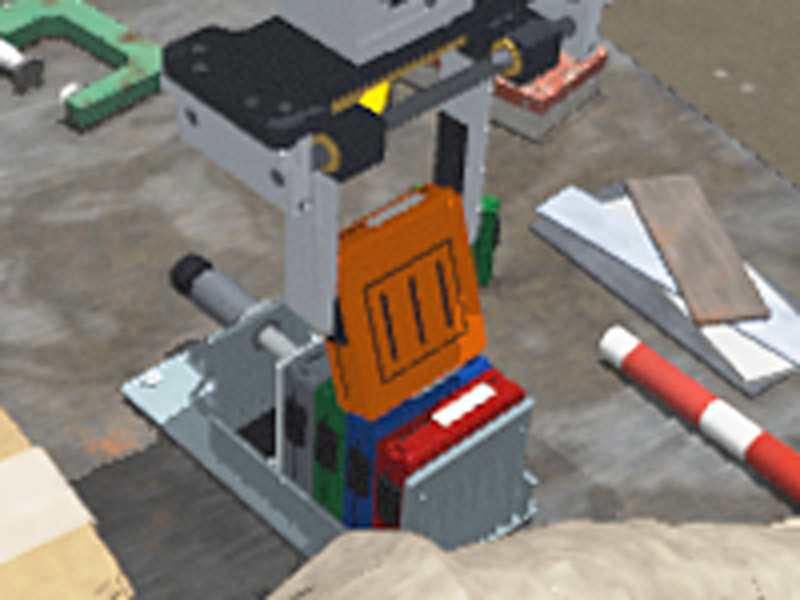

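The side view shows the lower edge between blue and green, with green moving over. Lean is about 17°, forces about 4 N sideways and 8 N down. Continuing towards the spring.

Call:
jog_arm(series=[0.5, 0, 0.1, 0, 1, 0, 0.2, 0, 1.5, 0, 0.4, 0, 2, 0, 0.5, 0, 2.5, 0, 0.7, 0, 3, 0, 0.8, 0, 3.5, 0, 0.9, 0, 4, 0, 1.1, 0, 4, 0, 1.1, 0])

```text
clock: 14.95
tcp_pos: [0.5305, 0.0586, 0.1437]
tool_rot: [[-0.197, 0.98, 0.001], [0.98, 0.197, -0.001], [-0.001, 0.001, -1.0]]
force: [1.5, -1.5, 5.3]
grip_width: 0.744
```

Call:
jog_arm(series=[0.5, 0, 0.1, 0, 1, 0, 0.2, 0, 1.5, 0, 0.4, 0, 2, 0, 0.5, 0, 2.5, 0, 0.7, 0, 3, 0, 0.8, 0, 3.5, 0, 0.9, 0, 4, 0, 1.1, 0, 4, 0, 1.1, 0])

```text
clock: 15.85
tcp_pos: [0.5293, 0.0631, 0.1422]
tool_rot: [[-0.198, 0.98, 0.0], [0.98, 0.198, -0.0], [-0.0, 0.0, -1.0]]
force: [1.6, -3.9, 2.6]
grip_width: 0.741
```

```bash
python3 rk.py; python3 tilt.py t6
```

```text
rack X,Y mm -0.2 3.6 z 0.1422 yaw 11.4 F [ 1.6 -3.9  2.6] q7 0.19 w 0.7410710484144101
1600 tool-frame extents mm [[-38.2, -37.1, -24.5], [3.0, 32.9, 45.4]]
-15 xmin..max [-14.1 -11.3  -8.6] 224
-5 xmin..max [-18.9 -16.  -12.9] 215
5 xmin..max [-23.4 -20.5 -17.6] 193
15 xmin..max [-27.6 -24.7 -20.8] 192
25 xmin..max [-32.2 -29.1 -17.2] 227
35 xmin..max [-36.4 -33.6 -20.4] 226
45 xmin..max [-38.5 -36.8 -21.5] 131
[ 0.99145714 -3.54966096  5.27826588] [0.52930545 0.06317004 0.14220308] 15.9 0.7402098082500762
```

The lean has grown to 24°, so the case is turning in the grip instead of moving the row. I'll tighten, press down less, and go on.

Call:
jog_arm(series=[0, 0, 0, 0, 0, 0, 0, 0, 0.5, 0, 0, 0, 1, 0, 0, 0, 1.5, 0, 0, 0, 2, 0, 0, 0, 2.5, 0, 0, 0, 3, 0, 0, 0, 3, 0, 0, 0], newtons=58)

```text
clock: 16.8
tcp_pos: [0.5286, 0.066, 0.1423]
tool_rot: [[-0.198, 0.98, 0.0], [0.98, 0.198, -0.0], [-0.0, 0.0, -1.0]]
force: [1.1, -5.0, 7.3]
grip_width: 0.739
```

```bash
python3 rk.py; python3 tilt.py t7
```

```text
rack X,Y mm -0.3 6.6 z 0.1423 yaw 11.4 F [ 1.1 -5.   7.3] q7 0.18 w 0.7393875529959488
1596 tool-frame extents mm [[-38.7, -37.2, -24.7], [1.9, 33.2, 45.7]]
-15 xmin..max [-14.2 -11.6  -8.8] 219
-5 xmin..max [-19.1 -16.4 -13.4] 212
5 xmin..max [-23.4 -20.8 -18.1] 189
15 xmin..max [-28.5 -25.3 -21.9] 201
25 xmin..max [-32.9 -29.9 -16.8] 228
35 xmin..max [-37.1 -34.3 -21.3] 226
45 xmin..max [-38.9 -37.5 -23.6] 125
[ 0.97259519 -4.54032653  5.75890078] [0.52865764 0.06604357 0.14230262] 16.85 0.7392975274113658
```

The case now moves with the tool.

Call:
jog_arm(series=[0.5, 0, 0, 0, 1, 0, 0, 0, 1.5, 0, 0, 0, 2, 0, 0, 0, 2.5, 0, 0.2, 0, 3, 0, 0.3, 0, 3.5, 0, 0.5, 0, 4, 0, 0.6, 0, 4.5, 0, 0.8, 0, 5, 0, 1, 0, 5, 0, 1, 0])

```text
clock: 17.95
tcp_pos: [0.5276, 0.071, 0.1412]
tool_rot: [[-0.198, 0.98, 0.0], [0.98, 0.198, -0.0], [-0.0, 0.0, -1.0]]
force: [1.1, -4.1, 6.0]
grip_width: 0.739
```

```bash
python3 rk.py; python3 tilt.py t8
```

```text
rack X,Y mm -0.3 11.7 z 0.1412 yaw 11.4 F [ 1.1 -4.1  6. ] q7 0.17 w 0.738577644203105
1614 tool-frame extents mm [[-42.2, -37.1, -25.1], [-0.0, 32.9, 43.7]]
-15 xmin..max [-16.  -12.8  -9.6] 233
-5 xmin..max [-20.7 -17.8 -14.6] 203
5 xmin..max [-26.2 -22.9 -20.1] 207
15 xmin..max [-31.3 -27.9 -23.3] 213
25 xmin..max [-36.  -33.  -20.8] 233
35 xmin..max [-40.9 -38.  -24.5] 234
45 xmin..max [-42.5 -40.9 -24.2] 91
[ 1.55620474 -5.21138126  6.28825032] [0.52763724 0.07103451 0.14126073] 18.0 0.7393343957578934
```

View pics/t8.png

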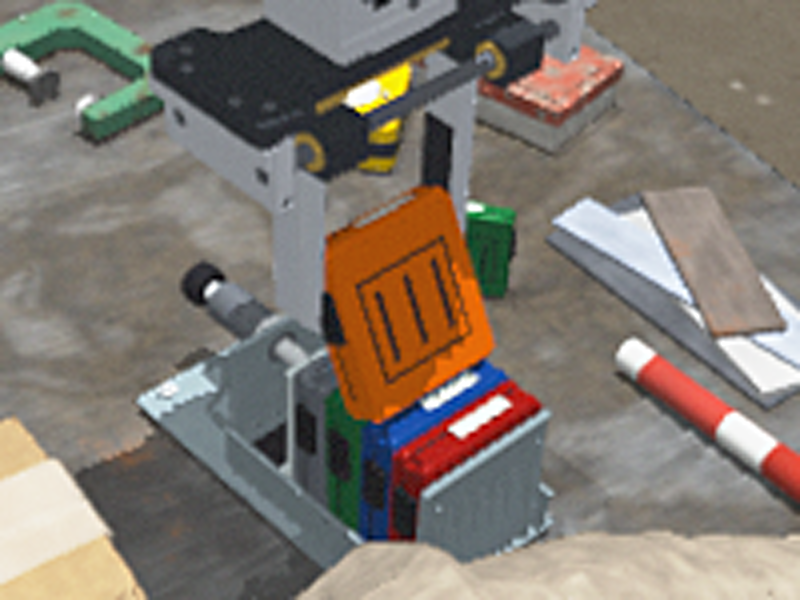

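The view shows orange just between blue and green, but it keeps turning about the high grip: lean 27°, the corner creeping only 1.6 mm for 5 mm of tool motion. The lever from grip to contact is too long. I'll back out, set the case upright against the rack's side lip, and regrip it lower, at about 44 mm, so the pads can hold the lean.

Call:
jog_arm(series=[0, 0, -2, 0, -1, 0, -6, 0, -2, 0, -15, 0, -2, 0, -30, 0, -2, -5, -50, 0, -1, -15, -62, -0.14, 0, -28, -65, -0.28, 0, -42, -65, -0.42, 0, -56, -65, -0.56, 0, -70, -65, -0.7, 2, -84, -65, -0.84, 3, -95, -65, -0.98])

```text
clock: 19.2
tcp_pos: [0.433, 0.0553, 0.2067]
tool_rot: [[-0.926, 0.376, -0.0], [0.376, 0.926, 0.0], [0.0, 0.0, -1.0]]
force: [0.1, 0.5, -0.7]
grip_width: 0.736
```

Call:
jog_arm(series=[0, 0, 0, -0.14, 0, 0, 0, -0.28, 0, 0, 0, -0.42, 0, 0, 0, -0.54, 0, 0, 0, -0.59, 0, 0, 0, -0.59, 0, 0, 0, -0.59])

```text
clock: 19.9
tcp_pos: [0.4338, 0.0553, 0.2065]
tool_rot: [[-0.981, -0.195, 0.0], [-0.195, 0.981, 0.0], [-0.0, 0.0, -1.0]]
force: [-0.9, 1.0, -0.8]
grip_width: 0.74
```

```bash
python3 rk.py; python3 tilt.py t9; python3 - <<'E'
from h import *
a=np.radians(11.3); ex=np.array([np.cos(a),np.sin(a)]); ey=np.array([-np.sin(a),np.cos(a)]); V=np.array([.5341,.040])
for nm in('top','side'):
    P=np.load(nm+'0.npz')['P']; d=P[...,:2]-V; X=d@ex*1000; Y=d@ey*1000-20
    for x in range(-170,-20,10):
        k=(X>x)&(X<x+10)&(abs(Y-15)<90); k2=k&(abs(Y-15)<30)
        print(nm,x+5,[int(1000*np.percentile(P[q][:,2],98)) if q.sum()>3 else None for q in(k,k2)],end='; ')
    q=(abs(Y-10)<25)&(X<-38)&(X>-48)&(P[...,2]>.015); print('lip',np.percentile(X[q],[5,50,95]).round(1),np.percentile(P[q][:,2],[50,95]))
c,T,f=grab('side'); P=pts(c,T,f); h=cv2.cvtColor(c['image'],cv2.COLOR_BGR2HSV)
for n,lo,hi in(('blue',108,130),('green',50,85)):
    m=(h[...,0]>=lo)&(h[...,0]<=hi)&(h[...,1]>110)&(h[...,2]>40)&(np.linalg.norm(P[...,:2]-V,axis=-1)<.06)&(P[...,2]<.1)
    Q=P[m]; y=((Q[:,:2]-V)@ey*1000-20)[Q[:,2]>.084]; print(n,m.sum(),np.percentile(y,[3,97]).round(1) if len(y) else '',Q[:,2].max())
E
```

```text
rack X,Y mm -95.3 14.7 z 0.2065 yaw 101.25 F [-0.9  1.  -0.8] q7 1.6 w 0.7399932839043727
653 tool-frame extents mm [[-35.4, -35.0, -25.4], [10.1, 33.9, 46.3]]
-15 xmin..max [ 5.3  8.3 10. ] 161
-5 xmin..max [2.5 5.1 7.3] 46
5 xmin..max [-20.9   0.3   2.5] 44
15 xmin..max [-27.1  -6.8  -2.6] 41
25 xmin..max [-31.6 -16.1  -8.4] 80
35 xmin..max [-35.7 -20.8 -13.2] 76
45 xmin..max [-35.3 -25.2 -17.8] 41
[-0.85605129  0.81735794 -1.75151073] [0.43380076 0.05531392 0.20637306] 19.95 0.735970034638129
top -165 [90, 90]; top -155 [89, 90]; top -145 [88, 88]; top -135 [61, 51]; top -125 [2, 2]; top -115 [2, 1]; top -105 [2, 2]; top -95 [2, 2]; top -85 [2, 2]; top -75 [2, 1]; top -65 [2, 2]; top -55 [9, 9]; top -45 [34, 33]; top -35 [91, 91]; top -25 [92, 92]; lip [-46.  -44.3 -43.1] [0.03122081 0.03420684]
side -165 [88, 88]; side -155 [88, 88]; side -145 [87, 88]; side -135 [0, 0]; side -125 [0, 0]; side -115 [0, 0]; side -105 [0, 0]; side -95 [0, 0]; side -85 [0, 0]; side -75 [0, 1]; side -65 [0, 0]; side -55 [8, 8]; side -45 [32, 31]; side -35 [89, 89]; side -25 [90, 90]; lip [-46.5 -45.1 -38.2] [0.02868769 0.06602183]
blue 323 [-39.  -22.5] 0.0916595294689766
green 349 [-18.9  -2. ] 0.092014237434357
```

The row has closed up again and is upright. Lip top is at z about 0.032, outer face at X about -45 (rack frame). Uprighting the case against it.

Call:
jog_arm(series=[3, 0, 25, 0, 3, 0, 60, 0, 3, 0, 95, 0, 3, 0, 120, 0, 3, 0, 133, 0, 3, 0, 135, 0, 3, 0, 135, 0], newtons=25)

```text
clock: 20.7
tcp_pos: [0.431, 0.0547, 0.0713]
tool_rot: [[-0.981, -0.196, -0.0], [-0.196, 0.981, -0.0], [0.0, -0.0, -1.0]]
force: [-0.1, -0.4, -0.2]
grip_width: 0.747
```

Call:
jog_arm(series=[-4, 0, 0, 0, -8, 0, 0, 0, -11, 0, 0, 0, -14, 0, 0, 0, -17, 0, 0, 0, -20, 0, 0, 0, -23, 0, 0, 0, -26, 0, 0, 0, -29, 0, 0, 0, -32, 0, 0, 0, -35, 0, 0, 0, -35, 0, 0, 0], newtons=6)

```text
clock: 21.9
tcp_pos: [0.4657, 0.0616, 0.0712]
tool_rot: [[-0.98, -0.197, 0.0], [-0.197, 0.98, -0.0], [-0.0, -0.0, -1.0]]
force: [-0.6, -0.3, -1.3]
grip_width: 0.746
```

```bash
python3 rk.py; python3 tilt.py t10
```

```text
rack X,Y mm -62.9 14.6 z 0.0712 yaw 101.36 F [-0.6 -0.3 -1.3] q7 1.7 w 0.7456353493867568
890 tool-frame extents mm [[-17.0, -35.0, -21.8], [8.2, 34.6, 54.8]]
-15 xmin..max [-2.9  6.8  8.2] 168
-5 xmin..max [5.9 6.9 7.8] 99
5 xmin..max [5.7 6.6 7.4] 80
15 xmin..max [4.6 5.8 6.6] 69
25 xmin..max [-8.4  5.   5.9] 90
35 xmin..max [-12.1   4.2   5.5] 109
45 xmin..max [-14.4   3.4   4.5] 117
55 xmin..max [-14.9   2.6   3.8] 62
[-0.14900336  0.58208005 -1.30400484] [0.46550839 0.06159177 0.07117499] 21.95 0.7437821863402935
```

View pics/t10.png

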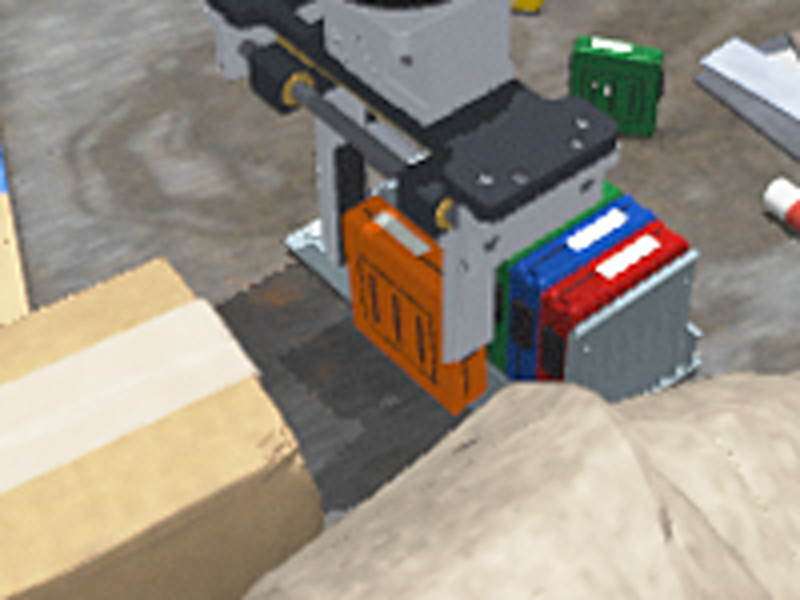

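The case is nearly upright (4°). Backing off, standing it on the bench and regripping lower.

Call:
jog_arm(series=[8, 0, 0, 0, 18, 0, 0, 0, 28, 0, 0, 0, 32, 0, 4, 0, 32, 0, 9, 0, 32, 0, 12, 0, 32, 0, 13, 0, 32, 0, 14, 0, 32, 0, 14.5, 0, 32, 0, 14.5, 0], newtons=6)

```text
clock: 22.95
tcp_pos: [0.4344, 0.0554, 0.0567]
tool_rot: [[-0.98, -0.197, 0.001], [-0.197, 0.98, 0.0], [-0.001, -0.0, -1.0]]
force: [0.8, 0.5, 1.2]
grip_width: 0.745
```

Call:
jog_arm(series=[0, 0, 0, 0, 0, 0, 0, 0, 0, 0, 0, 0, -3, 0, 4, 0, -3, 0, 10, 0, -3, 0, 16, 0, -3, 0, 18, 0, -3, 0, 18, 0], hand=0.85)

```text
clock: 23.75
tcp_pos: [0.4365, 0.0557, 0.0382]
tool_rot: [[-0.98, -0.197, -0.001], [-0.197, 0.98, -0.0], [0.001, -0.0, -1.0]]
force: [-0.0, 0.2, 0.3]
grip_width: 0.849
```

```bash
python3 rk.py; python3 tilt.py t11
```

```text
rack X,Y mm -92.6 14.5 z 0.0382 yaw 101.35 F [-0.   0.2  0.3] q7 1.72 w 0.8494896823551308
732 tool-frame extents mm [[-1.4, -34.2, -41.4], [7.0, 34.2, 34.5]]
-15 xmin..max [4.9 5.7 6.7] 95
-5 xmin..max [4.8 5.6 6.5] 90
5 xmin..max [5.  5.9 6.7] 86
15 xmin..max [5.1 5.7 6.6] 79
25 xmin..max [4.7 5.7 6.5] 88
35 xmin..max [-5.6  5.3  6.4] 52
[ 0.5014939  -1.20715082  0.05771616] [0.43666279 0.0557503  0.03847136] 23.8 0.8496560969022275
```

Call:
jog_arm(series=[-4, 0, 0, 0, -4, 0, 0, 0, -4, 0, 0, 0, -4, 0, 0, 0, -4, 0, 0, 0], hand=0.85)

```text
clock: 24.3
tcp_pos: [0.4407, 0.0566, 0.0387]
tool_rot: [[-0.98, -0.197, 0.0], [-0.197, 0.98, -0.0], [-0.0, -0.0, -1.0]]
force: [-0.9, 0.4, 0.5]
grip_width: 0.848
```

Call:
jog_arm(series=[0, 0, 0, 0, 0, 0, 0, 0, 0, 0, 0, 0, 0, 0, 0, 0, 0, 0, -10, 0, 0, 0, -35, 0, 0, 0, -70, 0, 0, 0, -100, 0, 0, 0, -115, 0.14, -5, -3, -118, 0.28, -15, -8, -118, 0.42, -25, -14, -118, 0.56], hand=0.6, newtons=30)

```text
clock: 25.5
tcp_pos: [0.4683, 0.0479, 0.1576]
tool_rot: [[-0.933, 0.359, 0.001], [0.359, 0.933, 0.0], [-0.001, 0.001, -1.0]]
force: [0.2, 0.1, -2.0]
grip_width: 0.739
```

Call:
jog_arm(series=[-8, -3, 0, 0.14, -20, -7, 0, 0.28, -32, -11, 0, 0.42, -44, -16, 0, 0.56, -56, -20, 0, 0.7, -68, -24, 0, 0.84, -80, -29, 0, 0.96, -90, -32, 0, 1.005, -96, -35, 0, 1.005, -97, -35, 0, 1.005, -97, -35, 0, 1.005])

```text
clock: 26.6
tcp_pos: [0.5462, -0.0191, 0.1567]
tool_rot: [[-0.204, 0.979, -0.0], [0.979, 0.204, 0.0], [0.0, -0.0, -1.0]]
force: [0.1, 0.3, -0.9]
grip_width: 0.743
```

```bash
python3 rk.py; python3 tilt.py t12
```

```text
rack X,Y mm 0.2 -80.4 z 0.1567 yaw 11.8 F [ 0.1  0.3 -0.9] q7 0.41 w 0.743273290170811
1278 tool-frame extents mm [[-11.9, -36.9, -41.6], [6.6, 33.7, 35.3]]
-15 xmin..max [-11.6 -10.7  -9.8] 137
-5 xmin..max [-11.8 -10.8 -10. ] 129
5 xmin..max [-11.7 -10.8  -9.8] 122
15 xmin..max [-11.9 -10.9  -9.7] 127
25 xmin..max [-11.5 -10.5   5.4] 164
35 xmin..max [-11.4 -10.5   6.3] 94
[ 0.43449767  1.00418398 -0.33549816] [ 0.54606667 -0.01894149  0.15669932] 26.65 0.7450978822410549
```

Call:
jog_arm(series=[0, 0, 12, 0.007, 0, 0, 28, 0.007, 0, 0, 40, 0.007, 0, 0, 45, 0.007, 0, 0, 46, 0.007, 3, 0, 46, 0.007, 5, 0, 46, 0.007, 7, 0, 46, 0.007, 9, 0, 46, 0.007, 11, 0, 46, 0.007, 13, 0, 46, 0.007, 15, 0, 46, 0.007], newtons=8)

```text
clock: 27.85
tcp_pos: [0.5433, -0.0045, 0.1107]
tool_rot: [[-0.196, 0.981, 0.0], [0.981, 0.196, -0.0], [-0.0, 0.0, -1.0]]
force: [0.9, -1.4, -0.7]
grip_width: 0.741
```

Call:
jog_arm(series=[0.5, 0, 0, 0, 0.5, 0, 0, 0, 0.5, 0, -8, 0, 0.5, 0, -25, 0, 0.5, 0, -34, 0, 0.5, 0, -35, 0, 0.5, 0, -35, 0], newtons=55)

```text
clock: 28.55
tcp_pos: [0.5432, -0.0037, 0.1457]
tool_rot: [[-0.196, 0.981, 0.0], [0.981, 0.196, 0.0], [0.0, 0.0, -1.0]]
force: [-0.8, -0.2, -1.4]
grip_width: 0.741
```

```bash
python3 rk.py; python3 tilt.py t13
```

```text
rack X,Y mm 0.3 -64.7 z 0.1457 yaw 11.31 F [-0.8 -0.2 -1.4] q7 0.38 w 0.7412474938938779
1464 tool-frame extents mm [[-20.1, -36.8, -41.9], [5.1, 33.0, 34.2]]
-15 xmin..max [-15.  -14.  -12.3] 163
-5 xmin..max [-16.5 -15.2 -13.6] 147
5 xmin..max [-17.7 -16.3 -12.7] 152
15 xmin..max [-18.9 -17.6 -11.8] 168
25 xmin..max [-20.1 -18.6  -4.7] 180
35 xmin..max [-20.2 -19.2  -3.1] 94
[ 0.46705821 -0.23571543 -1.02723284] [ 0.54300634 -0.00378292  0.14535235] 28.6 0.7441006858043329
```

Call:
jog_arm(series=[-3, 0, 0, 0, -5, 0, 10, 0, -5, 0, 22, 0, -5, 0, 28, 0, -5, 0, 28, 0, -1, 0, 28, 0, 1, 0, 28, 0, 3, 0, 28, 0, 5, 0, 28, 0, 7, 0, 28, 0, 9, 0, 28, 0, 10, 0, 28, 0], newtons=5)

```text
clock: 29.8
tcp_pos: [0.5413, 0.006, 0.1178]
tool_rot: [[-0.196, 0.981, 0.0], [0.981, 0.196, -0.0], [-0.0, 0.0, -1.0]]
force: [0.5, 0.2, -1.2]
grip_width: 0.746
```

Call:
jog_arm(series=[0, 0, 0, 0, 0, 0, 0, 0, 0, 0, -8, 0, 0, 0, -20, 0, 0, 0, -28, 0, 0, 0, -28, 0], newtons=55)

```text
clock: 30.4
tcp_pos: [0.542, 0.0058, 0.1473]
tool_rot: [[-0.196, 0.981, 0.002], [0.981, 0.196, 0.001], [0.0, 0.002, -1.0]]
force: [0.1, -0.3, -2.0]
grip_width: 0.744
```

```bash
python3 rk.py; python3 tilt.py t14
```

```text
rack X,Y mm 1.1 -55.1 z 0.1473 yaw 11.29 F [ 0.1 -0.3 -2. ] q7 0.36 w 0.7443551450596557
1639 tool-frame extents mm [[-29.9, -36.8, -42.3], [5.7, 33.2, 32.4]]
-15 xmin..max [-18.9 -16.9 -14.8] 192
-5 xmin..max [-21.4 -19.6 -17.5] 171
5 xmin..max [-24.3 -22.4 -14.7] 197
15 xmin..max [-27.  -25.1 -13.9] 215
25 xmin..max [-29.8 -27.6 -13. ] 216
35 xmin..max [-30.2 -28.9 -11.6] 49
[ 0.76162559 -0.81005832 -0.8997243 ] [0.54165073 0.00587028 0.1464968 ] 30.45 0.7445047356401591
```

Lean is back to 15°, but the case has also slid 9 mm sideways in the pads, which is a poor hold. I'll take a middle grip instead: stand it up at the lip again, grip about 53 mm above its base, tilt it, and use the full grip from the start.

Call:
jog_arm(series=[6, -8, -5, -0.13, 12, -16, -10, -0.26, 18, -24, -10, -0.39, 24, -32, -10, -0.52, 30, -40, -10, -0.65, 36, -48, -10, -0.78, 42, -56, -10, -0.91, 48, -64, -10, -1.04, 54, -72, -10, -1.17, 60, -80, -5, -1.3, 66, -90, 0, -1.43, 70, -96, 5, -1.565])

```text
clock: 31.65
tcp_pos: [0.4326, 0.0559, 0.1403]
tool_rot: [[-0.981, -0.196, -0.0], [-0.196, 0.981, 0.0], [0.0, 0.0, -1.0]]
force: [0.3, -0.4, -0.8]
grip_width: 0.739
```

```bash
python3 rk.py; python3 tilt.py t15
```

```text
rack X,Y mm -96.5 15.4 z 0.1403 yaw 101.28 F [ 0.3 -0.4 -0.8] q7 1.63 w 0.7388832153746037
656 tool-frame extents mm [[-25.9, -35.6, -41.5], [9.0, 32.7, 33.1]]
-15 xmin..max [2.3 3.8 5.2] 66
-5 xmin..max [-0.4  0.9  2.3] 56
5 xmin..max [-20.7  -2.2  -0.2] 53
15 xmin..max [-24.4  -5.1  -3.5] 53
25 xmin..max [-26.   -9.2  -6.2] 81
35 xmin..max [-26.4 -15.3 -10.5] 17
[-0.90089931  0.48006973 -1.52712218] [0.43156672 0.05608004 0.13960627] 31.7 0.7434420780825043
```

Call:
jog_arm(series=[0, 0, 25, 0, 0, 0, 55, 0, 0, 0, 77, 0, 0, 0, 85, 0, -6, 0, 86, 0, -12, 0, 86, 0, -18, 0, 86, 0, -22, 0, 86, 0, -26, 0, 86, 0, -30, 0, 86, 0, -33, 0, 86, 0, -36, 0, 86, 0], newtons=6)

```text
clock: 32.9
tcp_pos: [0.4689, 0.0625, 0.0547]
tool_rot: [[-0.982, -0.19, -0.0], [-0.19, 0.982, -0.0], [0.0, -0.0, -1.0]]
force: [-1.4, 0.1, -0.3]
grip_width: 0.745
```

```bash
python3 rk.py; python3 tilt.py t16
```

```text
rack X,Y mm -59.5 14.8 z 0.0547 yaw 100.95 F [-1.4  0.1 -0.3] q7 1.7 w 0.7448682547646222
850 tool-frame extents mm [[-12.7, -35.0, -39.0], [10.1, 35.0, 37.3]]
-15 xmin..max [7.8 8.8 9.9] 98
-5 xmin..max [7.7 8.5 9.3] 80
5 xmin..max [7.1 8.1 8.9] 83
15 xmin..max [6.9 7.7 8.6] 83
25 xmin..max [-8.   7.1  8.1] 99
35 xmin..max [-9.4  6.4  7.5] 96
[-0.6769814   0.45645997 -1.52050985] [0.46934257 0.06256278 0.0547176 ] 32.95 0.7421707208275194
```

Call:
jog_arm(series=[8, 0, 0, 0, 18, 0, 0, 0, 28, 0, 3, 0, 32, 0, 8, 0, 32, 0, 12, 0, 32, 0, 14, 0, 32, 0, 15.5, 0, 32, 0, 16, 0])

```text
clock: 33.75
tcp_pos: [0.4379, 0.0565, 0.0387]
tool_rot: [[-0.982, -0.19, 0.001], [-0.19, 0.982, 0.0], [-0.001, -0.0, -1.0]]
force: [-0.1, 0.6, 5.7]
grip_width: 0.745
```

Call:
jog_arm(series=[0, 0, 0, 0, 0, 0, 0, 0, 0, 0, 0, 0, -1.5, 0, -5, 0, -1.5, 0, -9, 0, -1.5, 0, -9, 0], hand=0.8)

```text
clock: 34.35
tcp_pos: [0.4392, 0.0567, 0.0483]
tool_rot: [[-0.982, -0.19, 0.001], [-0.19, 0.982, 0.0], [-0.001, -0.0, -1.0]]
force: [-0.3, 0.4, -0.4]
grip_width: 0.8
```

```bash
python3 rk.py; python3 tilt.py t17
```

```text
rack X,Y mm -89.7 15.0 z 0.0483 yaw 100.95 F [-0.3  0.4 -0.4] q7 1.7 w 0.8001047512501267
908 tool-frame extents mm [[-9.3, -34.9, -32.2], [10.1, 35.5, 45.1]]
-15 xmin..max [7.9 8.8 9.7] 103
-5 xmin..max [8.  8.9 9.8] 98
5 xmin..max [8.2 9.  9.8] 89
15 xmin..max [8.3 9.  9.6] 83
25 xmin..max [4.5 9.1 9.9] 106
35 xmin..max [-7.1  8.6  9.7] 101
45 xmin..max [-8.6  8.4  9.4] 64
[-0.33808865  0.46974922  0.24357712] [0.43905726 0.05673384 0.04805061] 34.4 0.797716039985034
```

Call:
jog_arm(series=[0, 0, 0, 0, 0, 0, 0, 0, 0, 0, 0, 0, 0, 0, -10, 0, 0, 0, -35, 0, 0, 0, -70, 0.1, 0, 0, -100, 0.24, -8, -5, -115, 0.38, -17, -12, -118, 0.52, -26, -20, -118, 0.66, -35, -28, -118, 0.8, -44, -38, -118, 0.94], hand=0.6, newtons=30)

```text
clock: 35.6
tcp_pos: [0.4894, 0.0276, 0.1662]
tool_rot: [[-0.729, 0.685, 0.0], [0.685, 0.729, 0.0], [0.0, 0.0, -1.0]]
force: [-0.1, -0.3, -1.0]
grip_width: 0.742
```

```bash
python3 rk.py; python3 - <<'E'
from h import *
s=sensors.read_state(); R=s['tool_rot']; print((R.T@(np.array([.5459,-.0190,s['tcp_pos'][2]])-s['tcp_pos'])*1000).round(1), np.arctan2(R[1,1],R[0,1])-np.radians(11.3))
E
```

```text
rack X,Y mm -46.3 -23.4 z 0.1662 yaw 46.78 F [-0.1 -0.3 -1. ] q7 0.83 w 0.7421152233624702
[-73.1   4.7  -0. ] 0.6192503910353685
```

Call:
jog_arm(series=[-10, 1, 0, 0.13, -22, 1, 0, 0.26, -34, 2, 0, 0.39, -46, 3, 0, 0.52, -58, 4, 0, 0.6, -68, 4, 0, 0.62, -73, 5, 0, 0.62, -73, 5, 15, 0.62, -73, 5, 30, 0.62, -73, 5, 38, 0.62, -73, 5, 40, 0.62, -73, 5, 40, 0.62])

```text
clock: 36.8
tcp_pos: [0.5458, -0.0183, 0.1253]
tool_rot: [[-0.201, 0.98, -0.001], [0.98, 0.201, -0.0], [-0.0, -0.001, -1.0]]
force: [0.7, -0.4, -0.8]
grip_width: 0.743
```

Call:
jog_arm(series=[3, 0, 0, 0, 5, 0, 0, 0, 7, 0, 0, 0, 9, 0, 0, 0, 11, 0, 0, 0, 13, 0, 0, 0, 15, 0, 0, 0, 17, 0, 0, 0, 18, 0, 0, 0, 18, 0, 0, 0], newtons=5)

```text
clock: 37.8
tcp_pos: [0.5424, -0.0005, 0.1257]
tool_rot: [[-0.201, 0.98, -0.0], [0.98, 0.201, 0.0], [0.0, -0.0, -1.0]]
force: [0.3, 0.4, -1.9]
grip_width: 0.745
```

```bash
python3 rk.py; python3 tilt.py t18
```

```text
rack X,Y mm 0.2 -61.4 z 0.1257 yaw 11.59 F [ 0.3  0.4 -1.9] q7 0.4 w 0.7448988724293676
1467 tool-frame extents mm [[-23.6, -36.9, -32.2], [6.0, 33.2, 43.0]]
-15 xmin..max [-14.4 -12.9 -11.4] 174
-5 xmin..max [-16.2 -14.8 -13.1] 165
5 xmin..max [-18.4 -16.8 -15. ] 151
15 xmin..max [-19.9 -18.4 -12.1] 157
25 xmin..max [-21.8 -20.1  -5.2] 187
35 xmin..max [-23.3 -21.9  -5.6] 184
45 xmin..max [-23.8 -22.8  -5.7] 70
[-0.8527688  -0.09256886 -1.24885066] [ 5.42464744e-01 -5.38471480e-04  1.25660969e-01] 37.85 0.7442787789895191
```

Call:
jog_arm(series=[0, 0, 0, 0, 0, 0, -10, 0, 0, 0, -24, 0, 4, 0, -28, 0.005, 14, 0, -28, 0.005, 24, 0, -28, 0.005, 34, 0, -28, 0.005, 43, 0, -28, 0.005, 46.5, 0, -28, 0.005, 46.5, 0, -23, 0.005, 46.5, 0, -17, 0.005, 46.5, 0, -16, 0.005], newtons=60)

```text
clock: 39.05
tcp_pos: [0.5328, 0.0444, 0.1407]
tool_rot: [[-0.195, 0.981, -0.001], [0.981, 0.195, -0.001], [-0.0, -0.001, -1.0]]
force: [0.6, -0.7, -1.7]
grip_width: 0.742
```

Call:
jog_arm(series=[0, 0, 0.5, 0, 0, 0, 1, 0, 0, 0, 1.5, 0, 0, 0, 2, 0, 0, 0, 2, 0])

```text
clock: 39.55
tcp_pos: [0.5332, 0.0449, 0.1397]
tool_rot: [[-0.196, 0.981, 0.0], [0.981, 0.196, -0.0], [-0.0, 0.0, -1.0]]
force: [1.5, 0.3, -1.4]
grip_width: 0.743
```

```bash
python3 rk.py; python3 tilt.py t19
```

```text
rack X,Y mm 0.1 -15.0 z 0.1397 yaw 11.29 F [ 1.5  0.3 -1.4] q7 0.28 w 0.74295132754986
1458 tool-frame extents mm [[-24.1, -37.1, -32.3], [5.0, 32.7, 43.1]]
-15 xmin..max [-14.8 -13.2 -11.5] 176
-5 xmin..max [-16.5 -15.1 -13.2] 163
5 xmin..max [-18.6 -16.7 -14.9] 154
15 xmin..max [-20.1 -18.6 -12.6] 157
25 xmin..max [-21.8 -20.2  -8. ] 182
35 xmin..max [-23.6 -21.8  -7.7] 192
45 xmin..max [-24.4 -23.1  -7.3] 64
[-0.72419839  0.76037119 -1.12425986] [0.53317132 0.04487172 0.13970726] 39.6 0.7419831357917026
```

Call:
jog_arm(series=[0, 0, 0.5, 0, 0, 0, 1, 0, 0.5, 0, 1, 0, 1, 0, 1, 0, 1, 0, 1, 0])

```text
clock: 40.1
tcp_pos: [0.5329, 0.0459, 0.1386]
tool_rot: [[-0.196, 0.981, -0.0], [0.981, 0.196, -0.0], [-0.0, -0.0, -1.0]]
force: [0.8, -0.0, -1.0]
grip_width: 0.744
```

Call:
jog_arm(series=[0.5, 0, 0.2, 0, 1, 0, 0.5, 0, 1.5, 0, 0.7, 0, 2, 0, 1, 0, 2, 0, 1, 0])

```text
clock: 40.6
tcp_pos: [0.5326, 0.0478, 0.1377]
tool_rot: [[-0.196, 0.981, 0.0], [0.981, 0.196, -0.0], [-0.0, -0.0, -1.0]]
force: [0.2, -0.7, -0.8]
grip_width: 0.744
```

Call:
jog_arm(series=[0, 0, 0.5, 0, 0, 0, 1, 0, 0, 0, 1, 0])

```text
clock: 40.9
tcp_pos: [0.533, 0.0478, 0.1373]
tool_rot: [[-0.196, 0.981, 0.001], [0.981, 0.196, 0.0], [0.0, 0.001, -1.0]]
force: [-1.5, 0.2, 9.0]
grip_width: 0.74
```

Call:
jog_arm(series=[0, 0, 0.5, 0, 0, 0, 1, 0, 0, 0, 1, 0])

```text
clock: 41.2
tcp_pos: [0.5334, 0.0483, 0.1367]
tool_rot: [[-0.196, 0.981, 0.002], [0.981, 0.196, 0.001], [0.001, 0.002, -1.0]]
force: [-0.7, 2.7, 13.6]
grip_width: 0.744
```

Call:
jog_arm(series=[0.5, 0, 0, 0, 1, 0, 0, 0, 1.5, 0, 0, 0, 2, 0, 0.1, 0, 2, 0, 0.1, 0])

```text
clock: 41.7
tcp_pos: [0.5332, 0.0491, 0.1364]
tool_rot: [[-0.195, 0.981, 0.002], [0.981, 0.195, -0.001], [-0.001, 0.002, -1.0]]
force: [1.0, -4.4, 10.0]
grip_width: 0.742
```

```bash
python3 rk.py; python3 tilt.py t20
```

```text
rack X,Y mm 0.9 -10.9 z 0.1364 yaw 11.26 F [ 1.  -4.4 10. ] q7 0.28 w 0.7416473953327691
1452 tool-frame extents mm [[-24.2, -37.1, -32.3], [4.7, 32.7, 43.9]]
-15 xmin..max [-15.  -13.1 -11. ] 178
-5 xmin..max [-16.6 -15.1 -13.2] 167
5 xmin..max [-18.5 -16.9 -14.8] 151
15 xmin..max [-20.4 -18.7 -12.2] 169
25 xmin..max [-22.1 -20.4  -7.1] 178
35 xmin..max [-24.  -22.1  -9.1] 183
45 xmin..max [-24.8 -23.1  -7. ] 72
[ 0.71377691 -4.18727431 10.94358542] [0.53319947 0.04905208 0.13642616] 41.75 0.7434159093421907
```

View pics/t20.png

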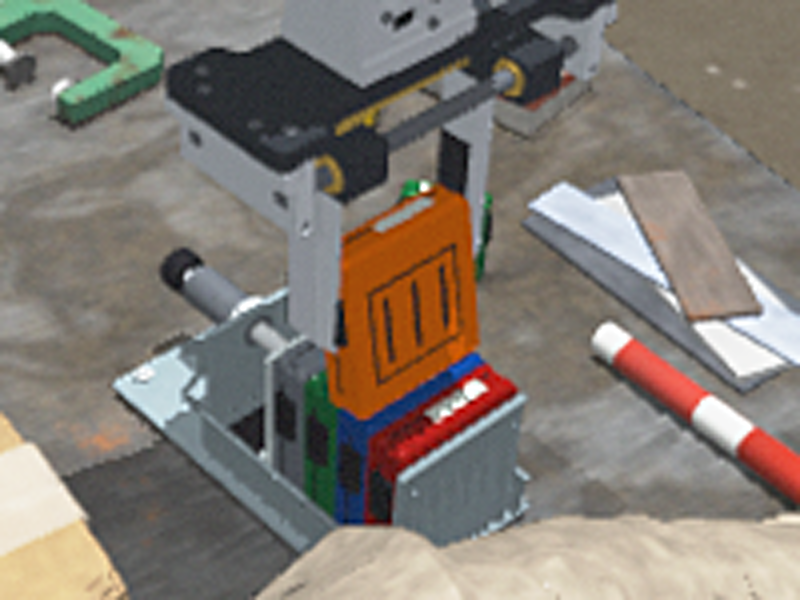

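The edge sits in the joint, the lean is steady at about 10.5°, and there are 4 N sideways and 11 N down. Easing towards the spring.

Call:
jog_arm(series=[0.5, 0, 0, 0, 1, 0, 0.1, 0, 1.5, 0, 0.2, 0, 2, 0, 0.2, 0, 2.5, 0, 0.3, 0, 3, 0, 0.4, 0, 3.5, 0, 0.5, 0, 4, 0, 0.6, 0, 4, 0, 0.6, 0])

```text
clock: 42.65
tcp_pos: [0.5325, 0.0528, 0.136]
tool_rot: [[-0.195, 0.981, 0.003], [0.981, 0.195, -0.001], [-0.001, 0.002, -1.0]]
force: [0.2, -5.5, 13.2]
grip_width: 0.741
```

```bash
python3 rk.py; python3 tilt.py t21
```

```text
rack X,Y mm 1.0 -7.2 z 0.136 yaw 11.25 F [ 0.2 -5.5 13.2] q7 0.27 w 0.7407501295586262
1455 tool-frame extents mm [[-25.4, -37.1, -32.2], [4.8, 33.0, 43.1]]
-15 xmin..max [-15.5 -13.6 -11.7] 176
-5 xmin..max [-17.4 -15.7 -13.8] 166
5 xmin..max [-19.3 -17.9 -16.2] 149
15 xmin..max [-21.4 -19.7 -11.3] 174
25 xmin..max [-23.3 -21.7  -8.9] 185
35 xmin..max [-25.4 -23.6 -11.3] 185
45 xmin..max [-25.6 -24.5  -8.3] 55
[ 0.47994793 -6.29574521 14.18071481] [0.53254247 0.05278248 0.13602066] 42.7 0.7466277999527158
```

Call:
jog_arm(series=[0, 0, -0.4, 0, 0.6, 0, -0.4, 0, 1.2, 0, -0.3, 0, 1.8, 0, -0.3, 0, 2.4, 0, -0.2, 0, 3, 0, -0.1, 0, 3.6, 0, 0, 0, 4.2, 0, 0.1, 0, 4.8, 0, 0.2, 0, 5, 0, 0.2, 0])

```text
clock: 43.7
tcp_pos: [0.5315, 0.0577, 0.1358]
tool_rot: [[-0.195, 0.981, 0.002], [0.981, 0.195, -0.001], [-0.001, 0.002, -1.0]]
force: [0.2, -5.7, 14.0]
grip_width: 0.744
```

```bash
python3 rk.py; python3 tilt.py t22
```

```text
rack X,Y mm 0.9 -2.1 z 0.1358 yaw 11.25 F [ 0.2 -5.7 14. ] q7 0.26 w 0.7436810769265372
1468 tool-frame extents mm [[-26.6, -37.2, -32.9], [4.5, 32.8, 42.3]]
-15 xmin..max [-15.8 -14.  -12.1] 179
-5 xmin..max [-17.8 -16.3 -14.3] 163
5 xmin..max [-20.2 -18.4 -16.5] 155
15 xmin..max [-22.2 -20.4 -13.3] 177
25 xmin..max [-24.4 -22.6  -9.9] 190
35 xmin..max [-26.1 -24.4 -11.1] 184
45 xmin..max [-33.4 -25.6  -9.5] 52
[-0.17112435 -4.47714878 13.55870114] [0.53153341 0.05775223 0.13579393] 43.75 0.7401296027915604
```

Call:
jog_arm(series=[0.6, 0, -0.4, 0, 1.2, 0, -0.4, 0, 1.8, 0, -0.3, 0, 2.4, 0, -0.2, 0, 3, 0, -0.1, 0, 3.6, 0, 0, 0, 4.2, 0, 0.1, 0, 4.8, 0, 0.2, 0, 5.4, 0, 0.3, 0, 6, 0, 0.4, 0, 6, 0, 0.4, 0])

```text
clock: 44.85
tcp_pos: [0.5303, 0.0638, 0.1354]
tool_rot: [[-0.195, 0.981, 0.002], [0.981, 0.195, -0.0], [-0.001, 0.002, -1.0]]
force: [-0.7, -4.2, 14.8]
grip_width: 0.745
```

```bash
python3 rk.py; python3 tilt.py t23
```

```text
rack X,Y mm 1.0 4.1 z 0.1354 yaw 11.26 F [-0.7 -4.2 14.8] q7 0.25 w 0.7445507710361681
1470 tool-frame extents mm [[-27.1, -37.1, -33.0], [3.7, 33.0, 41.7]]
-15 xmin..max [-16.3 -14.2 -12.5] 181
-5 xmin..max [-18.6 -16.7 -14.7] 165
5 xmin..max [-20.8 -18.8 -16.7] 167
15 xmin..max [-22.8 -21.1 -12.7] 171
25 xmin..max [-25.  -23.3 -10.4] 180
35 xmin..max [-27.  -25.3 -12.2] 191
45 xmin..max [-27.9 -26.3 -10.1] 46
[-1.29704934 -4.414489   14.69391887] [0.530352   0.06379931 0.13545153] 44.9 0.7366684252491883
```

View pics/t23.png

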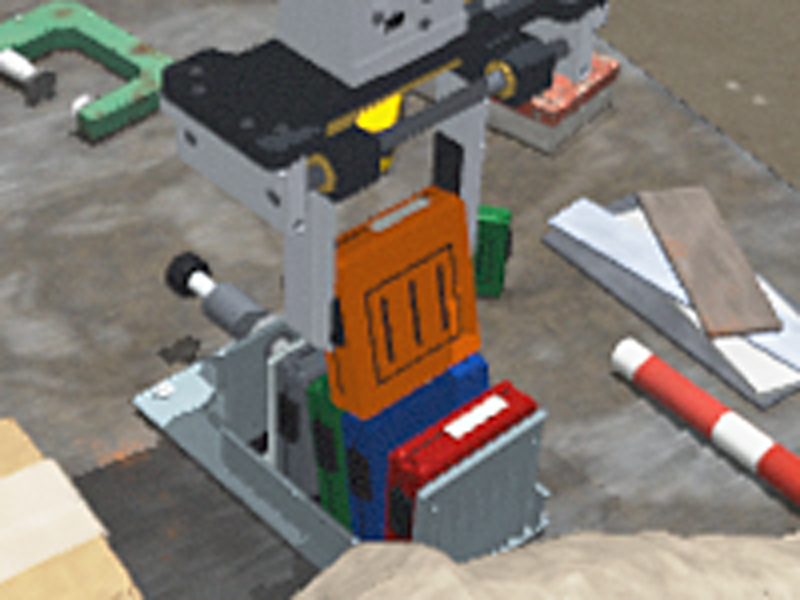

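Blue is being dragged along: a gap has opened between blue and red, so I'm pressing too hard. I'll ease the downward force so blue can drop back, and measure both tops.

Call:
jog_arm(series=[0, 0, -0.4, 0, 0, 0, -0.8, 0, 0, 0, -0.8, 0])

```text
clock: 45.2
tcp_pos: [0.5298, 0.064, 0.1355]
tool_rot: [[-0.195, 0.981, 0.001], [0.981, 0.195, -0.0], [-0.001, 0.001, -1.0]]
force: [2.3, -3.8, 7.2]
grip_width: 0.742
```

```bash
cat > row.py <<'E'
from h import *
a=np.radians(11.3); ex=np.array([np.cos(a),np.sin(a)]); ey=np.array([-np.sin(a),np.cos(a)]); V=np.array([.5341,.040])
for cam in('top','side'):
  c,T,f=grab(cam); P=pts(c,T,f); h=cv2.cvtColor(c['image'],cv2.COLOR_BGR2HSV)
  d=P[...,:2]-V; X=d@ex*1000; Y=d@ey*1000-20
  for n,rs in(('red',[(0,3),(172,180)]),('blue',[(108,130)]),('green',[(50,85)])):
    m=np.zeros(X.shape,bool)
    for lo,hi in rs: m|=(h[...,0]>=lo)&(h[...,0]<=hi)
    m&=(h[...,1]>110)&(h[...,2]>35)&(abs(X)<45)&(abs(Y)<75)&(P[...,2]<.105)
    o=[]
    for z0,z1 in((.03,.05),(.05,.07),(.07,.085),(.085,.105)):
        k=m&(P[...,2]>z0)&(P[...,2]<z1)
        if k.sum()>5: o.append((z0,k.sum(),np.percentile(Y[k],[5,95]).round(1).tolist()))
    print(cam,n,m.sum(),o,P[m][:,2].max().round(4) if m.any() else '')
E
python3 row.py; python3 rk.py
```

```text
top red 0 [] 
top blue 0 [] 
top green 0 [] 
side red 374 [(0.03, np.int64(8), [-54.2, -41.9]), (0.05, np.int64(9), [-56.5, -42.7]), (0.07, np.int64(68), [-59.8, -41.9]), (0.085, np.int64(289), [-59.7, -42.9])] 0.0921
side blue 436 [(0.03, np.int64(46), [-35.4, -20.2]), (0.05, np.int64(36), [-33.8, -28.4]), (0.07, np.int64(169), [-30.8, -15.6]), (0.085, np.int64(165), [-29.4, -21.3])] 0.0927
side green 165 [(0.03, np.int64(45), [-14.2, 1.9]), (0.05, np.int64(23), [-13.9, -6.0]), (0.07, np.int64(51), [-7.1, 11.1]), (0.085, np.int64(19), [0.1, 11.3])] 0.0897
rack X,Y mm 0.5 4.5 z 0.1355 yaw 11.27 F [ 1.5 -3.5  6.4] q7 0.25 w 0.7414334917643777
```

Call:
jog_arm(series=[0, 0, -0.4, 0, 0, 0, -0.8, 0, 0, 0, -0.8, 0])

```text
clock: 45.6
tcp_pos: [0.5292, 0.0643, 0.1359]
tool_rot: [[-0.196, 0.981, -0.0], [0.981, 0.196, -0.0], [-0.0, -0.0, -1.0]]
force: [1.4, -3.4, 2.1]
grip_width: 0.741
```

```bash
python3 row.py|grep side; python3 rk.py
```

```text
side red 373 [(0.03, np.int64(10), [-53.3, -41.5]), (0.05, np.int64(13), [-56.2, -43.5]), (0.07, np.int64(65), [-59.6, -41.6]), (0.085, np.int64(285), [-59.7, -42.8])] 0.0918
side blue 311 [(0.03, np.int64(39), [-37.5, -22.4]), (0.05, np.int64(7), [-37.4, -30.0]), (0.07, np.int64(38), [-38.0, -21.7]), (0.085, np.int64(214), [-38.7, -23.2])] 0.0921
side green 237 [(0.03, np.int64(69), [-15.1, 2.3]), (0.05, np.int64(49), [-12.1, -7.3]), (0.07, np.int64(71), [-8.2, 11.1]), (0.085, np.int64(18), [-2.9, 11.5])] 0.0902
rack X,Y mm -0.1 4.9 z 0.1359 yaw 11.28 F [ 0.6 -4.8  1.6] q7 0.25 w 0.7407418761886199
```

Blue has dropped back upright, while orange still holds green 11 mm over. A few mm more towards the spring at this height, then down.

Call:
jog_arm(series=[0.6, 0, 0, 0, 1.2, 0, 0, 0, 1.8, 0, 0, 0, 2.4, 0, 0, 0, 3, 0, 0, 0, 3.6, 0, 0, 0, 4.2, 0, 0, 0, 5, 0, 0, 0, 5, 0, 0, 0])

```text
clock: 46.6
tcp_pos: [0.5282, 0.0695, 0.1359]
tool_rot: [[-0.196, 0.981, -0.0], [0.981, 0.196, -0.0], [-0.0, -0.0, -1.0]]
force: [1.0, -4.0, 1.0]
grip_width: 0.742
```

```bash
python3 row.py|grep side; python3 rk.py; python3 tilt.py t24
```

```text
side red 371 [(0.03, np.int64(11), [-55.6, -41.0]), (0.07, np.int64(67), [-59.9, -42.4]), (0.085, np.int64(289), [-59.6, -42.7])] 0.0917
side blue 326 [(0.03, np.int64(36), [-38.2, -23.0]), (0.05, np.int64(6), [-37.0, -24.5]), (0.07, np.int64(42), [-37.7, -22.6]), (0.085, np.int64(227), [-38.7, -22.8])] 0.0919
side green 328 [(0.03, np.int64(80), [-14.0, 4.1]), (0.05, np.int64(99), [-8.6, -2.7]), (0.07, np.int64(103), [-4.9, 14.5]), (0.085, np.int64(15), [2.3, 17.8])] 0.0894
rack X,Y mm 0.0 10.0 z 0.136 yaw 11.29 F [-0.2 -3.8  0.3] q7 0.24 w 0.7393199042002729
1469 tool-frame extents mm [[-27.0, -37.2, -32.8], [3.8, 32.7, 43.2]]
-15 xmin..max [-16.3 -14.3 -12.2] 180
-5 xmin..max [-18.4 -16.7 -14.5] 164
5 xmin..max [-20.7 -18.8 -17. ] 156
15 xmin..max [-22.7 -20.9 -12.6] 170
25 xmin..max [-25.  -23.1 -10.6] 189
35 xmin..max [-27.  -25.1 -11.5] 186
45 xmin..max [-27.2 -26.1 -11.1] 54
65 xmin..max [-13.8 -12.9 -11.9] 7
[ 0.67266724 -3.35535025  0.74033753] [0.52822747 0.06947234 0.13595165] 46.75 0.7412545027330906
```

Orange's lower corner is now 3 mm clear of blue. Descending.

Call:
jog_arm(series=[0, 0, 2, 0, 0, 0, 4, 0, 0, 0, 6, 0, 0, 0, 8, 0, 0, 0, 10, 0, 0, 0, 10, 0])

```text
clock: 47.35
tcp_pos: [0.5281, 0.0692, 0.1255]
tool_rot: [[-0.196, 0.981, -0.0], [0.981, 0.196, -0.0], [-0.0, -0.001, -1.0]]
force: [1.7, -4.6, -1.3]
grip_width: 0.74
```

```bash
python3 row.py|grep side; python3 rk.py; python3 tilt.py t25
```

```text
side red 383 [(0.03, np.int64(9), [-53.8, -41.1]), (0.05, np.int64(9), [-56.5, -46.0]), (0.07, np.int64(69), [-59.9, -17.1]), (0.085, np.int64(296), [-59.7, -42.5])] 0.0917
side blue 320 [(0.03, np.int64(35), [-38.0, -22.9]), (0.05, np.int64(12), [-37.2, -20.1]), (0.07, np.int64(40), [-38.0, -22.9]), (0.085, np.int64(220), [-38.7, -23.1])] 0.0917
side green 245 [(0.03, np.int64(88), [-13.4, 5.0]), (0.05, np.int64(67), [-7.5, 0.4]), (0.07, np.int64(42), [-0.2, 19.6]), (0.085, np.int64(13), [8.5, 21.2])] 0.0901
rack X,Y mm -0.2 9.9 z 0.1256 yaw 11.28 F [ 1.1 -4.  -0.8] q7 0.24 w 0.7417299327564125
1432 tool-frame extents mm [[-27.2, -37.3, -32.9], [3.8, 32.9, 41.3]]
-15 xmin..max [-16.2 -14.5 -12.2] 178
-5 xmin..max [-18.7 -16.8 -14.6] 158
5 xmin..max [-20.7 -18.8 -16.5] 159
15 xmin..max [-23.  -20.9 -13.7] 164
25 xmin..max [-25.2 -23.3  -9.2] 185
35 xmin..max [-27.3 -25.1 -12. ] 183
45 xmin..max [-27.2 -26.2  -9.7] 40
[ 1.04988256 -4.86637436 -1.61681079] [0.52807505 0.06927618 0.12568701] 47.5 0.7400976668190049
```

Call:
jog_arm(series=[-0.5, 0, 2, 0, -1, 0, 4, 0, -1.5, 0, 6, 0, -2, 0, 8, 0, -2.5, 0, 10, 0, -3, 0, 12, 0, -3, 0, 12, 0], newtons=30)

```text
clock: 48.2
tcp_pos: [0.5287, 0.0671, 0.1137]
tool_rot: [[-0.196, 0.981, -0.0], [0.981, 0.196, 0.001], [0.001, -0.0, -1.0]]
force: [0.2, 1.3, -0.7]
grip_width: 0.741
```

```bash
python3 row.py|grep side; python3 rk.py; python3 tilt.py t26
```

```text
side red 378 [(0.03, np.int64(11), [-53.2, -40.6]), (0.05, np.int64(9), [-56.0, -45.9]), (0.07, np.int64(80), [-59.6, -17.3]), (0.085, np.int64(278), [-59.6, -42.6])] 0.0927
side blue 332 [(0.03, np.int64(40), [-37.7, -22.9]), (0.05, np.int64(10), [-37.6, -22.8]), (0.07, np.int64(42), [-37.5, -20.7]), (0.085, np.int64(224), [-38.5, -22.7])] 0.0924
side green 216 [(0.03, np.int64(88), [-8.0, 9.1]), (0.05, np.int64(32), [-4.7, 1.4]), (0.07, np.int64(35), [5.6, 19.2]), (0.085, np.int64(7), [8.8, 19.2])] 0.0901
rack X,Y mm -0.0 7.5 z 0.1138 yaw 11.31 F [ 0.8  2.1 -2.4] q7 0.26 w 0.7439449397691131
1229 tool-frame extents mm [[-25.4, -37.3, -32.9], [4.1, 32.9, 39.6]]
-15 xmin..max [-16.5 -14.5 -12.9] 163
-5 xmin..max [-18.3 -16.8 -14.7] 156
5 xmin..max [-20.8 -19.2 -16.7] 152
15 xmin..max [-23.4 -21.3 -13.8] 172
25 xmin..max [-25.  -23.4  -9.2] 164
35 xmin..max [-25.8 -19.8  -7. ] 44
45 xmin..max [-37.8 -14.   -8.7] 11
[ 0.51186057  1.96358446 -1.7803678 ] [0.52860809 0.06697981 0.11379402] 48.35 0.7412128784938845
```

Now 25 mm deep with almost no force. Next I bring it upright with a lighter grip, pivoting on blue's face.

Call:
jog_arm(series=[-1.5, 0, 0.5, 0, -3, 0, 1, 0, -4.5, 0, 1.5, 0, -6, 0, 2, 0, -7.5, 0, 2.5, 0, -9, 0, 3, 0, -10.5, 0, 3.5, 0, -12, 0, 4, 0, -12, 0, 4, 0], newtons=10)

```text
clock: 49.25
tcp_pos: [0.5312, 0.0543, 0.1099]
tool_rot: [[-0.195, 0.981, -0.0], [0.981, 0.195, -0.0], [-0.0, -0.0, -1.0]]
force: [0.3, -0.8, -1.7]
grip_width: 0.746
```

```bash
python3 row.py|grep side; python3 rk.py; python3 tilt.py t27
```

```text
side red 376 [(0.03, np.int64(11), [-54.9, -41.5]), (0.05, np.int64(7), [-57.2, -42.6]), (0.07, np.int64(71), [-59.8, -42.2]), (0.085, np.int64(287), [-59.4, -42.4])] 0.0923
side blue 325 [(0.03, np.int64(36), [-37.6, -22.5]), (0.05, np.int64(6), [-37.8, -34.7]), (0.07, np.int64(33), [-37.7, -22.9]), (0.085, np.int64(233), [-39.1, -22.9])] 0.0924
side green 203 [(0.03, np.int64(83), [-1.6, 15.5]), (0.05, np.int64(17), [-1.3, 13.7]), (0.07, np.int64(31), [4.8, 19.1])] 0.0841
rack X,Y mm -0.1 -5.4 z 0.1098 yaw 11.27 F [-0.4 -0.8 -2.2] q7 0.29 w 0.7433246004895797
993 tool-frame extents mm [[-14.9, -37.3, -33.2], [4.6, 32.9, 41.7]]
-15 xmin..max [-13.9 -12.6 -11.1] 147
-5 xmin..max [-14.1 -13.1 -11.8] 127
5 xmin..max [-14.4 -13.4 -12. ] 130
15 xmin..max [-14.9 -13.7 -12. ] 117
25 xmin..max [-37.2 -13.    1.2] 68
35 xmin..max [-14.1  -5.    3.9] 34
45 xmin..max [-14.3  -5.8   1.5] 16
[ 0.96365334 -2.07340314 -2.08379256] [0.53119967 0.05431716 0.10987501] 49.4 0.7454451959362902
```

Orange is upright between blue and green, 30 mm down. I'll release it and press it down from above with closed fingers.

Call:
jog_arm(series=[0, 0, 0, 0, 0, 0, 0, 0, 0, 0, 0, 0, 0, 0, -8, 0, 0, 0, -25, 0, 0, 0, -45, 0, -2, 0, -60, 0, -3.5, 0, -64, 0, -3.5, 0, -64, 0], hand=0.85)

```text
clock: 50.3
tcp_pos: [0.5321, 0.0512, 0.1745]
tool_rot: [[-0.196, 0.981, 0.001], [0.981, 0.196, 0.0], [0.0, 0.001, -1.0]]
force: [-0.2, -0.5, -0.3]
grip_width: 0.848
```

Call:
jog_arm(series=[0, 0, 0, 0, 0, 0, 0, 0, 0, 0, 0, 0, 0, 0, 0, 0, 0, 0, 0, 0, 0, 0, 0, 0, 0, 0, 0, 0, 0, 0, 0, 0, 0, 0, 0, 0, 0, 0, 0, 0], hand=0, newtons=20)

```text
clock: 51.3
tcp_pos: [0.5319, 0.0513, 0.174]
tool_rot: [[-0.196, 0.981, 0.0], [0.981, 0.196, -0.0], [-0.0, 0.0, -1.0]]
force: [0.1, -0.7, 0.2]
grip_width: 0.036
```

```bash
python3 row.py|grep side; python3 rk.py; cat > or.py <<'E'
from h import *
a=np.radians(11.3); ex=np.array([np.cos(a),np.sin(a)]); ey=np.array([-np.sin(a),np.cos(a)]); V=np.array([.5341,.040])
for cam in('side','top'):
  c,T,f=grab(cam); P=pts(c,T,f); h=cv2.cvtColor(c['image'],cv2.COLOR_BGR2HSV)
  d=P[...,:2]-V; X=d@ex*1000; Y=d@ey*1000-20
  m=(h[...,0]>3)&(h[...,0]<18)&(h[...,1]>140)&(h[...,2]>50)&(abs(X)<45)&(abs(Y)<45)&(P[...,2]>.03)&(P[...,2]<.17)
  if m.sum()<10: print(cam,'none'); continue
  zt=np.percentile(P[m][:,2],97); t=m&(P[...,2]>zt-.006)
  print(cam,m.sum(),'top z',zt.round(4),'X',np.percentile(X[t],[2,98]).round(1),'Y',np.percentile(Y[t],[2,98]).round(1))
E
python3 or.py
```

```text
side red 380 [(0.03, np.int64(12), [-55.7, -41.0]), (0.07, np.int64(70), [-60.0, -41.8]), (0.085, np.int64(293), [-59.8, -42.1])] 0.0923
side blue 330 [(0.03, np.int64(39), [-37.7, -21.6]), (0.05, np.int64(8), [-37.2, -31.4]), (0.07, np.int64(39), [-37.4, -23.1]), (0.085, np.int64(224), [-38.6, -22.9])] 0.0919
side green 231 [(0.03, np.int64(79), [-0.7, 17.1]), (0.05, np.int64(13), [-1.0, 2.7]), (0.07, np.int64(31), [4.2, 18.3]), (0.085, np.int64(39), [3.8, 17.5])] 0.0909
rack X,Y mm 0.0 -8.6 z 0.174 yaw 11.29 F [-0.1  0.4 -0.1] q7 0.24 w 0.003847587254760218
side 1043 top z 0.1415 X [-36.5  30.4] Y [-20.3  -2.4]
top none
```

Call:
jog_arm(series=[-1, 0, 6, 0, -1, 0, 12, 0, -1, 0, 16, 0, -1, 0, 18, 0, -1, 0, 20, 0, -1, 0, 22, 0, -1, 0, 24, 0, -1, 0, 26, 0, -1, 0, 28, 0, -1, 0, 28, 0])

```text
clock: 52.5
tcp_pos: [0.5319, 0.0502, 0.1457]
tool_rot: [[-0.196, 0.981, -0.0], [0.981, 0.196, -0.0], [-0.0, -0.0, -1.0]]
force: [0.2, 0.1, 0.2]
grip_width: 0.006
```

```bash
python3 rk.py; python3 or.py; python3 row.py|grep side
```

```text
rack X,Y mm -0.1 -9.5 z 0.1457 yaw 11.29 F [0.2 0.1 0.2] q7 0.27 w 0.005950573202509203
side 890 top z 0.131 X [-36.3  31.3] Y [-20.3  -2.4]
top none
side red 384 [(0.03, np.int64(8), [-55.2, -41.9]), (0.05, np.int64(9), [-55.9, -30.4]), (0.07, np.int64(70), [-60.1, -41.7]), (0.085, np.int64(297), [-59.5, -42.1])] 0.0995
side blue 334 [(0.03, np.int64(37), [-38.1, -21.5]), (0.05, np.int64(7), [-36.9, -27.3]), (0.07, np.int64(39), [-37.6, -22.6]), (0.085, np.int64(233), [-38.8, -22.9])] 0.0957
side green 205 [(0.03, np.int64(63), [-0.5, 17.8]), (0.07, np.int64(35), [2.7, 17.8]), (0.085, np.int64(36), [5.4, 18.0])] 0.091
```

It slides down with almost no force, and the row is standing.

Call:
jog_arm(series=[0, 0, 3, 0, 0, 0, 6, 0, 0, 0, 9, 0, 0, 0, 12, 0, 0, 0, 15, 0, 0, 0, 18, 0, 0, 0, 21, 0, 0, 0, 24, 0, 0, 0, 27, 0, 0, 0, 30, 0, 0, 0, 33, 0, 0, 0, 35, 0])

```text
clock: 53.9
tcp_pos: [0.532, 0.0503, 0.1107]
tool_rot: [[-0.196, 0.981, -0.0], [0.981, 0.196, -0.0], [-0.0, -0.0, -1.0]]
force: [0.0, 0.1, 1.2]
grip_width: 0.005
```

Call:
jog_arm(series=[0, 0, 1, 0, 0, 0, 2, 0, 0, 0, 3, 0, 0, 0, 4, 0, 0, 0, 4, 0])

```text
clock: 54.4
tcp_pos: [0.5321, 0.0503, 0.1069]
tool_rot: [[-0.196, 0.981, -0.0], [0.981, 0.196, -0.0], [-0.0, -0.0, -1.0]]
force: [0.5, -0.5, -0.8]
grip_width: 0.001
```

```bash
python3 rk.py; python3 or.py
```

```text
rack X,Y mm 0.0 -9.5 z 0.1069 yaw 11.29 F [ 0.5 -0.5 -0.8] q7 0.3 w 0.0007669393665364152
side 368 top z 0.0929 X [-36.1  30.2] Y [-20.8  -1.5]
top none
```

Almost seated. I'll lower in 0.5 mm steps until the floor pushes back.

Call:
jog_arm(series=[0, 0, 0.5, 0, 0, 0, 1, 0, 0, 0, 1.3, 0, 0, 0, 1.3, 0])

```text
clock: 54.9
tcp_pos: [0.5321, 0.0503, 0.1056]
tool_rot: [[-0.196, 0.981, -0.0], [0.981, 0.196, -0.0], [-0.0, -0.0, -1.0]]
force: [0.2, 1.0, -0.2]
grip_width: 0.003
```

Call:
jog_arm(series=[0, 0, 0.3, 0, 0, 0, 0.6, 0, 0, 0, 0.6, 0])

```text
clock: 55.2
tcp_pos: [0.5321, 0.0503, 0.105]
tool_rot: [[-0.196, 0.981, -0.0], [0.981, 0.196, -0.0], [-0.0, -0.0, -1.0]]
force: [0.3, 0.5, -0.2]
grip_width: 0.002
```

Call:
jog_arm(series=[0, 0, 0.4, 0, 0, 0, 0.8, 0, 0, 0, 0.8, 0])

```text
clock: 55.5
tcp_pos: [0.5324, 0.0503, 0.1047]
tool_rot: [[-0.196, 0.981, 0.001], [0.981, 0.196, 0.0], [0.0, 0.001, -1.0]]
force: [-1.5, 0.1, 7.9]
grip_width: 0.003
```

Call:
jog_arm(series=[0, 0, 0.3, 0, 0, 0, 0.6, 0, 0, 0, 0.6, 0])

```text
clock: 55.8
tcp_pos: [0.5325, 0.0503, 0.1045]
tool_rot: [[-0.196, 0.981, 0.001], [0.981, 0.196, 0.001], [0.0, 0.001, -1.0]]
force: [-5.0, 0.2, 17.9]
grip_width: 0.003
```

That is a firm stop with the fingertips at z 0.0907, level with the other tops. Retreating to check.

Call:
jog_arm(series=[0, 0, -3, 0, 0, 0, -15, 0, 0, 0, -40, 0, 0, 0, -75, 0, 0, 0, -110, 0, 20, -30, -120, 0, 50, -70, -120, 0, 80, -110, -120, 0, 110, -150, -120, 0, 140, -190, -120, 0, 160, -210, -120, 0, 160, -210, -120, 0])

```text
clock: 57.0
tcp_pos: [0.2926, 0.1674, 0.2244]
tool_rot: [[-0.2, 0.98, 0.001], [0.98, 0.2, 0.001], [0.001, 0.001, -1.0]]
force: [0.9, -1.1, -0.2]
grip_width: 0.007
```

```bash
python3 rk.py; python3 or.py; python3 row.py; python3 - <<'E'
from h import *
c,T,f=grab('side'); d,_,_=grab('top')
A=cv2.resize(c['image'][200:310,230:370],None,fx=4,fy=4,interpolation=cv2.INTER_CUBIC)[:, :400]
A=cv2.resize(c['image'][205:305,240:350],(440,400),interpolation=cv2.INTER_CUBIC); B=cv2.resize(d['image'][200:290,265:390],(360,260),interpolation=cv2.INTER_CUBIC)
B=cv2.copyMakeBorder(B,0,140,0,0,cv2.BORDER_CONSTANT); cv2.imwrite('pics/fin.png',np.hstack([A,B]))
E
```

```text
rack X,Y mm -211.9 152.2 z 0.2244 yaw 11.52 F [ 0.9 -1.1 -0.2] q7 -0.48 w 0.006638448177865762
side 363 top z 0.091 X [-36.1  30. ] Y [-19.3   1.1]
top 224 top z 0.0925 X [-34.6  32.4] Y [-19.3   0.1]
top red 272 [(0.085, np.int64(267), [-57.4, -40.9])] 0.0953
top blue 246 [(0.085, np.int64(239), [-38.0, -22.2])] 0.0939
top green 196 [(0.085, np.int64(195), [4.0, 18.5])] 0.0934
side red 382 [(0.03, np.int64(8), [-52.5, -41.5]), (0.05, np.int64(9), [-56.3, -24.7]), (0.07, np.int64(69), [-60.1, -41.6]), (0.085, np.int64(296), [-59.7, -42.0])] 0.0932
side blue 317 [(0.03, np.int64(33), [-37.4, -22.4]), (0.05, np.int64(12), [-37.1, -24.4]), (0.07, np.int64(40), [-36.8, -22.1]), (0.085, np.int64(218), [-38.7, -22.8])] 0.0918
side green 309 [(0.03, np.int64(33), [4.2, 18.3]), (0.07, np.int64(35), [2.2, 16.7]), (0.085, np.int64(220), [1.3, 17.7])] 0.0922
```

View pics/fin.png

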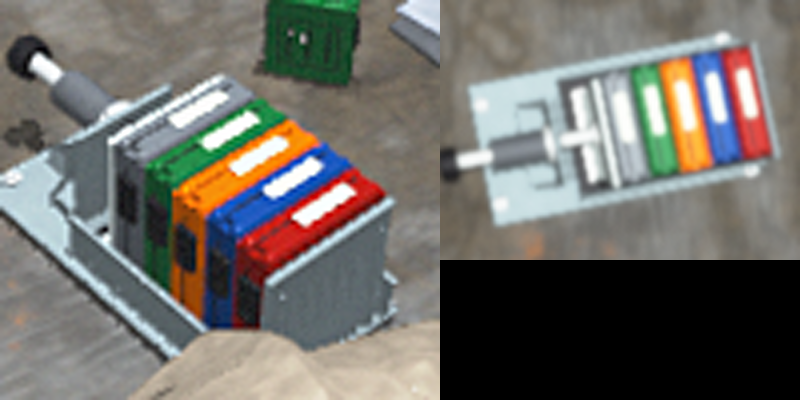

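The row stands in order, grey, green, orange, blue, red, and all the tops are level.

```bash
python3 -c "
from bench import job; print(job.close_job())"
```

```text
the job is handed in; nothing more can be done
None
```

The orange case is back in the rack, upright between the blue and green cases and standing on the floor, and the job is handed in at about 57 s of the 72 s allowed.

**How it was done:** The moves could not tilt the tool. So I gripped the case across its 70 mm width instead of its 20 mm thickness, and tipped it against the rack's fixed end plate. I then worked its lower edge in between blue and green, eased green towards the spring plate, brought the case upright and pressed it down with closed fingers.

**What went wrong on the way:**
- **First try at the gap:** the case turned in the grip, so I backed out, stood it upright against the rack's side lip and gripped it lower.
- **Second tilt:** the case slid 9 mm sideways in the pads, so I stood it up again and took a middle grip.
- **Final insertion:** blue was dragged along and leaned about 10 mm at its top until I eased the downward force. It then dropped back upright.

**Last checks:**
- **Height:** the orange top is at z 0.091 (side camera) and 0.0925 (top camera), level with the others. It came to a firm stop on the floor; the highest downward force I read there was about 18 N, and about 19 N at any point in the job.
- **Position:** it spans about -20 to 0 mm along the row, where the gap should be. The last view shows grey, green, orange, blue and red all standing.
- **Forces:** pressing it down the last 50 mm took about 1 N until it reached the floor. The grip reached 60 N while parting the cases.
- **Not checked:** I did not measure the spring plate's travel, the surface of the plastic, or the tape measure and paint marker. I never moved near those last two on purpose.

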